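# Mount an oil flask on the photo stand with its handle at the mark

## Robot

A 7-joint arm with a two-finger parallel gripper is mounted at the origin on the work surface. World frame = base frame: x ahead of the robot, y to its left, z up, the work surface at z = 0. Lengths are in m, angles in rad, forces in N, time in s.
With the tool pointing down it reaches from about 0.425 to 0.875 m from the base axis. Payload 4.7 kg.
Tool frame: the origin (TCP) lies between the finger pads; the fingertips stand 11 mm ahead of it and the grasp point (between the pads) lies 8 mm behind it; z points along the fingers, y is the line along which they close (so a half turn about z gives the same grasp; the last joint's range is limited). The gripper opens to 87 mm and grips with 3 to 60 N. Pads are 19 mm wide; open, the fingers measure 117 mm over their backs; the gripper's body (75 mm by 190 mm) begins 51 mm behind the grasp point.
Start: joints at [1.296, 0.321, -0.07, 1.45, 0.023, 1.371, -0.057], TCP at [0.185, -0.623, 0.234] pointing down, gripper open.
Joint ranges: [-2.86, 2.86], [-0.3, 2.09], [-1.38, 1.24], [0.06, 2.45], [-1.56, 4.7], [0.09, 2.05], [-2.69, 2.69]. Speed limits (rad/s): [2.57, 2.57, 3.14, 3.14, 3.14, 3.14, 3.14].

## Interface

Orientations are given as a rotation vector (axis times angle).
In Python, from bench import ctrl gives the robot as it stands. The module is installed in compiled form; this text tells all that it offers.
- The arm moves only by the shell command python3 -m inch 'ROWS' [FORCE]. ROWS is JSON, a list of rows, each an object with "slide": the shift along the tool's x, y, z scaled (see below), a list of three; "angular": the turn, a rotation vector about the tool's x, y, z scaled (see below), a list of three; "claw": the opening, from -1 (shut) to 1 (fully open). In form: [{"slide": [tx, ty, tz], "angular": [rx, ry, rz], "claw": claw}, ...]. A call has 1 to 10 rows; each row is the pose to reach, as a shift and turn from the pose commanded when the call began, along the tool's axes at that moment; what a row does not reach only later rows make up. The controller multiplies each number of a shift by 0.25 m and each number of a turn by 30 degrees. A row lasts 1/10 s, in which the tool goes at most 50 mm and 8.59 degrees, less where a joint would pass 70% of its speed; a pose out of reach is approached as far as the arm can. A call with a number of a shift or a turn outside -1 to 1 is refused whole. A call with a gripper value outside its range is refused whole. The fingers move at their own pace and stop on an object; FORCE is the grip in N (left out, the last holds). Time passes only in rows, so rows that repeat a pose let the fingers close. It gives the time, the measured TCP pose, the force, the opening and the grip force at its end, in the units of the state.
- ctrl.get_state(): the state, without advancing time (a new reading comes with each control period).
- ctrl.get_image(name): name is "scene" or "top" or "wrist"; returns a dict with "color" (420x560x3 uint8, red, green, blue), "depth" (420x560 float32, m along the optical axis (not along the pixel's ray), 0 where there is no reading), "camera_matrix" (3x3 intrinsics, pixels), "dist_coeffs" ([k1, k2, p1, p2, k3] as OpenCV has them; the pictures are not rectified), "extrinsics" (4x4, takes a point from camera to world coordinates); the wrist camera has in their place "tool_from_camera" (4x4, takes a point from camera to tool coordinates, whose origin is the TCP and whose axes are the flange's). Camera axes: x right, y up, looking along -z (the intrinsics and any distortion apply to the point x, -y, -z); pixel columns grow to the right and rows downward; lengths in m; the calibration is good to about 2 mm. A picture is of the moment at which its call begins: read the wrist's pose just before it.
- ctrl.close_job(): hands the job in; it is judged then, once.
Trained networks look in the newest picture that a camera, given by its name, has taken for a name from the list of things; names that differ only in an ending like _2 or _b are one class to them, and where a whole thing is asked for, a point or a joint stands for the part that bears it (a point fixed in the world has none). Each returns a list of dicts, best first, with "confidence" (0 to 1); they miss things now and then, are a little off and sometimes report something else, mostly with a low value. They report only what shows in the picture. A call takes as long as a camera call.
- ctrl.find_in(query, camera): "bbox" ([centre column, centre row, width, height] in pixels, round what is visible of it).
- ctrl.outline_of(query, camera): "mask" (420x560 bool, what is visible of it) and "bbox" ([centre column, centre row, width, height] in pixels, round what is visible of it).
The state is a dict: "time": time; "joint_positions": joint angles; "qd": joint speeds; "joint_torque": joint torques, N m; "position": TCP position; "tool_rot": TCP orientation; "ft_force": force on the tool from outside, world axes, zero at the start; "torque": the same for the moment, N m; "grip_width": opening from 0.0 (shut) to 1.0 (fully open); "grip_force": force on a finger pad.
Only numpy, scipy, OpenCV 4.12 (cv2) and the standard library are available. Lean on these libraries where they do the work, as an engineer would, in place of code of your own. Each camera call takes 0.05 s, during which the arm holds its last target. There are 200 camera calls.

## Task

Move the clay oil flask from its wooden carrying tray to the photo stand: lay it in the two V-rests, mouth towards the end plate, and turn it about its length until its handle, which starts on the underside, stands straight up in line with the red mark on the plate (too far to turn in one hold: put it down in the rests and take it again). With the flask let go, then wind the handwheel by its red crank grip, gently, until the sprung pad has pushed the mouth up against the plate and the flask is held firmly between pad and plate. Do not push the pad by hand, do not crush the flask, and leave the other loose things on the table where they are.

Things in the scene. Friction and masses are not known exactly. Their poses are not given: they have to be found in the camera images.
- flask: Loose clay oil flask (lekythos), 170 mm long, about 0.3 kg. Origin at the centre of its foot's underside; z along it from foot to mouth, x to the side of the handle. Foot 42 mm across, cylindrical body 56 mm across from z = 24 to 102 mm, black neck 20 mm, black mouth cup 41 mm. Starts lying in the tray, axis level 78 mm up, mouth away from the robot; pale painted panel facing away from the handle.
- flask_grip (a point): On the flask's axis, 60 mm from the foot: the middle of the free stretch of body between the rests or saddles (45 mm free on the stand, 47 mm on the tray), where it is gripped across its 56 mm.
- handle_tip (a point): Outermost point of the flask's black strap handle, which stands beside the neck from z = 107 to 145 mm: 41.2 mm from the axis (flask x), 126 mm from the foot. It starts on the underside, 125 to 175 degrees from straight up, round on the robot's left (+y) side.
- flask_mouth (a point): Centre of the flask's flat mouth face, on the axis, 170 mm from the foot.
- tray: Fixed plywood carrying tray, 215 x 120 mm, 18 mm rim, with two dark foam V-saddles in which the flask lies. Origin on the table under its middle. Its frame lies on its side: z is level, along the tray towards the flask's mouth; -x is up. It may change places with the orange tray.
- stand: Photo stand, fixed: a grey bed 370 x 80 mm, 18 mm high, with two V-rests, an end plate with a red mark at the far end and, at the near end, a blue tailstock (x = -219 to -137 mm) with quill, sprung pad and, on top, the handwheel. Origin on the table, z up, x along the bed away from the robot. With the flask's mouth on the plate its foot is at x = -66 mm.
- stand_axis (a point): Point on the axis of the rests, stand (0, 0, 92) mm: the flask's 56 mm body lying in the two V-rests has its axis along stand x, 92 mm above the table. The rests are 90 degree V's, open at the top, 12 mm wide, at x = -34 and +23 mm, their arms reaching 89 mm high.
- plate_face (a point): Centre of the end plate's 44 mm rubber face, on the axis, facing the robot: stand (104, 0, 92) mm. The plate is 66 mm wide and 124 mm high.
- index_mark (a point): Top of the red mark on the end plate: stand (113, 0, 124) mm, straight above the axis. The mark is a 7 mm wide red stripe over the top of the plate at its middle.
- pad: Sprung pad at the end of the tailstock's quill, a 40 mm rubber disc on the axis, moved along stand x by the handwheel. It gives up to 12 mm against a spring of 2 N per mm, then is solid. The flask slides in the rests when pushed with some 4 to 10 N; with the spring pressed in 3 to 8 mm it is held firmly.
- pad_face (a point): Centre of the pad's face: at stand x = -105 mm when the handwheel reads 0, 12 mm further to +x per radian.
- handwheel (a joint): Handwheel angle, rad, 0 to 5.6, growing clockwise seen from above; growing drives the pad to the end plate, 12 mm per rad (rack and pinion). Starts at 0 to 0.8; friction (about 4 N at the crank) keeps it where it is left, holding up to 11 N at the pad. With the mouth on the plate the pad meets the foot at about 3.25; from there the crank grows heavier by 0.6 N per mm.
- wheel_axis (a point): On the handwheel's vertical axis at rim height, 120 mm above the table: stand (-178, 0, 120) mm. Rim 90 mm across, 6 mm thick.
- crank_grip (a point): Middle of the red upright crank grip, 18 mm across and 42 mm tall (top 167 mm above the table), revolving freely on its pin, 38 mm from the wheel's axis. This point is 18 mm below its top, 24 mm above its foot on the rim, 149 mm above the table.
- brush: Bystander: a flat brush with a wooden handle; origin at its underside.
- scale_bar: Bystander: a black and white photo scale bar, 160 mm; origin at its underside.
- caliper: Bystander: a steel caliper, 180 mm; origin at its underside.
- bowl: Bystander: a terracotta bowl, 100 mm across; origin at its underside.
- weight: Bystander: a clay loom weight, 62 mm high; origin at its underside.
- juglet: Bystander: a round-bodied brown juglet without handle, 118 mm high; origin at its underside.
- finds_box: Bystander: a cardboard finds box, 110 x 80 x 45 mm; origin at its underside.

How it is judged:
On the way:
1. the flask lies in the rests, mouth to the plate, let go, handle straight up at the mark, the pad not yet on it (y of handle_tip in the frame of stand between -0.0075 and 0.0075 m and z of handle_tip in the frame of stand above 0.122 m and y of flask_grip in the frame of stand between -0.005 and 0.005 m and z of flask_grip in the frame of stand between 0.087 and 0.097 m and angle between the z axis of flask and the x axis of stand, either way round below 0.08 rad and x of flask_mouth in the frame of stand between 0.074 and 0.106 m and contact force between the fingers and flask below 0.1 N and contact force between flask and pad below 0.3 N), for 0.2 s.
At the end, for the whole second after the job is handed in: The flask lies at rest in both V-rests (axis within 5 mm and 0.08 rad of the stand's), handle up within 10 degrees (tip within 7.5 mm of the upright plane through the mark), mouth within 3 mm of the plate's face, pad bearing on the foot with more than 2 N (y of handle_tip in the frame of stand between -0.0075 and 0.0075 m and z of handle_tip in the frame of stand above 0.122 m and y of flask_grip in the frame of stand between -0.005 and 0.005 m and z of flask_grip in the frame of stand between 0.087 and 0.097 m and angle between the z axis of flask and the x axis of stand, either way round below 0.08 rad and x of flask_mouth in the frame of stand between 0.101 and 0.107 m and contact force between flask and pad above 2 N and linear speed of flask below 0.01 m/s); the robot touches nothing.
It fails at once if the flask pressed by the pad with over 45 N (contact force between flask and pad above 45 N).
It fails at once if the pad pushed by the fingers instead of the handwheel (contact force between the fingers and pad above 5 N).
It fails at once if any of the other loose things moved by over 30 mm (distance of any of brush, scale_bar, caliper, bowl, weight, juglet, finds_box from where it was at the start of the episode above 0.03 m).
It also fails if it takes over 72 s, if anything falls off the work surface, if the arm or the gripper's body presses on something with over 40 N, if the wrist force passes 120 N, or if a joint passes its speed limit or range.

## Working session

There is one attempt and no reset: what is moved stays moved. The work goes in short steps, Python scripts to look and compute and a shell command to move; the robot and the scene stay as the last step left them, time stands still between calls to the robot, and variables do not carry over. Pictures are saved under pics/ and viewed, at most 10 in all, crops included, and the job is handed in when it is done.

```bash
mkdir -p pics
cat > h.py <<'E'
import numpy as np, cv2
from bench import ctrl
from scipy.spatial.transform import Rotation as R
def T():
    s=ctrl.get_state(); M=np.eye(4); M[:3,:3]=R.from_rotvec(s['tool_rot']).as_matrix(); M[:3,3]=s['position']; return M,s
def img(n,save=None):
    M,s=T(); im=ctrl.get_image(n)
    im['E']=im['extrinsics'] if 'extrinsics' in im else M@im['tool_from_camera']
    if save: cv2.imwrite('pics/'+save+'.png',im['color'][:,:,::-1])
    return im
def cloud(im,uv=None):
    h,w=im['depth'].shape
    if uv is None:
        v,u=np.mgrid[:h,:w]; uv=np.c_[u.ravel(),v.ravel()]
    uv=np.asarray(uv,float).reshape(-1,2)
    n=cv2.undistortPoints(uv.reshape(-1,1,2),np.array(im['camera_matrix'],float),np.array(im['dist_coeffs'],float)).reshape(-1,2)
    d=im['depth'][uv[:,1].astype(int),uv[:,0].astype(int)].astype(float)
    p=np.c_[n[:,0]*d,-n[:,1]*d,-d,np.ones(len(d))]
    W=(p@np.asarray(im['E']).T)[:,:3]; W[d<=0]=np.nan
    return W
E
python3 - <<'E'
from h import *
for c in ['top','scene']:
    im=img(c,c+'0'); P=cloud(im).reshape(420,560,3); np.save(c+'.npy',P)
    for q in ['flask','tray','stand','handwheel','crank_grip','index_mark','handle_tip','juglet','finds_box','bowl','weight','brush','caliper','scale_bar']:
        r=ctrl.outline_of(q,c)
        if r:
            m=r[0]['mask']; p=P[m]; print(c,q,round(r[0]['confidence'],2),np.round(r[0]['bbox']),np.round(np.nanmedian(p,0),3),np.round(np.nanpercentile(p,98,axis=0),3),np.round(np.nanpercentile(p,2,axis=0),3))
    print(np.round(im['extrinsics'],3))
M,s=T();print(np.round(M,3),s['time'],s['grip_width'])
E
```

```text
top flask 0.81 [258. 220.  22.  56.] [0.534 0.108 0.098] [0.626 0.137 0.109] [0.464 0.083 0.009]
top tray 0.59 [262. 225.  40.  65.] [0.528 0.093 0.012] [0.638 0.171 0.075] [0.432 0.048 0.005]
top stand 0.95 [341. 206.  39. 113.] [ 0.592 -0.154  0.025] [ 0.765 -0.116  0.132] [ 0.422 -0.203  0.001]
top handwheel 0.84 [348. 242.  34.  19.] [ 0.475 -0.167  0.126] [ 0.515 -0.123  0.168] [ 0.435 -0.203  0.109]
top crank_grip 0.45 [359. 242.   9.   7.] [ 0.473 -0.197  0.166] [ 0.48  -0.192  0.172] [ 0.464 -0.208  0.13 ]
top index_mark 0.87 [342. 207.  40. 112.] [ 0.595 -0.153  0.025] [ 0.765 -0.116  0.131] [ 0.422 -0.197  0.012]
top handle_tip 0.92 [258. 220.  20.  50.] [0.533 0.109 0.099] [0.623 0.137 0.109] [0.464 0.085 0.057]
top juglet 0.7 [421. 245.  33.  28.] [ 0.467 -0.406  0.073] [ 0.51  -0.376  0.122] [ 0.428 -0.452  0.035]
top finds_box 0.94 [414. 192.  31.  32.] [ 0.652 -0.41   0.045] [ 0.705 -0.374  0.051] [ 0.599 -0.454  0.008]
top bowl 0.65 [253. 158.  32.  27.] [0.78  0.138 0.021] [0.817 0.181 0.048] [0.731 0.092 0.002]
top weight 0.86 [206. 168.  17.  15.] [0.728 0.289 0.05
[... 1520 characters left out ...]
0.091 0.004]
scene weight 0.37 [297. 217.  61.  48.] [0.571 0.087 0.009] [0.647 0.158 0.068] [0.437 0.043 0.001]
scene brush 0.83 [378. 179.  34.  38.] [0.561 0.448 0.016] [0.629 0.475 0.021] [ 0.441  0.422 -0.001]
scene caliper 0.72 [310. 171.  36.  22.] [0.386 0.288 0.004] [0.403 0.353 0.01 ] [ 0.343  0.201 -0.002]
scene scale_bar 0.95 [311. 288.  43.  38.] [ 0.794 -0.013  0.005] [0.819 0.059 0.008] [ 0.767 -0.087  0.002]
[[ 0.533 -0.589  0.607  1.264]
 [ 0.846  0.354 -0.4   -0.418]
 [ 0.02   0.727  0.687  0.861]
 [ 0.     0.     0.     1.   ]]
[[ 0.959  0.285 -0.     0.185]
 [ 0.285 -0.959 -0.    -0.623]
 [-0.     0.    -1.     0.234]
 [ 0.     0.     0.     1.   ]] 1.5 1.0003282051214029
```

Run:
```python
import cv2,numpy as np
a=cv2.imread('pics/top0.png')[140:290,220:400]; b=cv2.imread('pics/scene0.png')[150:330,160:360]
f=lambda x:cv2.resize(x,(400,440),interpolation=cv2.INTER_CUBIC)
cv2.imwrite('pics/both.png',np.hstack([f(a),f(b)]))
for c in ['top','scene']:
    P=np.load(c+'.npy').reshape(-1,3)
    # flask top ridge: body
    m=(P[:,2]>.07)&(P[:,2]<.13)&(abs(P[:,1]-.108)<.06)&(P[:,0]>.42)&(P[:,0]<.66)
    p=P[m]
    for x in np.arange(.45,.65,.01):
        q=p[abs(p[:,0]-x)<.005]
        if len(q)>3: print(c,round(x,3),len(q),np.round([q[:,1].min(),q[:,1].max(),q[np.argsort(q[:,2])[-4:],1].mean(),q[:,2].max()],3))
    # plate top
    m=(P[:,2]>.112)&(P[:,2]<.135)&(abs(P[:,1]+.155)<.06)&(P[:,0]>.68)&(P[:,0]<.82)
    p=P[m]; print('plate',len(p),np.round([p.mean(0),p.min(0),p.max(0)],4), np.round(np.polyfit(p[:,1],p[:,0],1),3))
    # bed top
    m=(abs(P[:,2]-.018)<.006)&(abs(P[:,1]+.155)<.06)&(P[:,0]>.52)&(P[:,0]<.74)
    p=P[m]
    for x in np.arange(.53,.74,.03):
        q=p[abs(p[:,0]-x)<.015]
        if len(q)>3: print('bed',round(x,3),len(q),np.round(np.percentile(q[:,1],[2,98]),3))
    m=(P[:,2]>.112)&(P[:,2]<.135)&(abs(P[:,1]+.155)<.07)&(P[:,0]>.42)&(P[:,0]<.56)
    p=P[m]; print('wheel',cv2.minEnclosingCircle(p[:,:2].astype(np.float32)),p[:,2].mean())
    m=(P[:,2]>.155)&(P[:,2]<.18)&(abs(P[:,1]+.155)<.07)&(P[:,0]>.42)&(P[:,0]<.56)
    p=P[m]; print('crank',p.mean(0),len(p))
```

```text
top 0.46 25 [0.098 0.138 0.12  0.102]
top 0.47 33 [0.095 0.138 0.117 0.103]
top 0.48 52 [0.076 0.141 0.115 0.109]
top 0.49 67 [0.073 0.155 0.113 0.112]
top 0.5 66 [0.086 0.155 0.112 0.108]
top 0.51 56 [0.086 0.137 0.109 0.112]
top 0.52 53 [0.085 0.137 0.11  0.111]
top 0.53 52 [0.083 0.138 0.107 0.109]
top 0.54 59 [0.07  0.135 0.113 0.109]
top 0.55 67 [0.067 0.149 0.107 0.11 ]
top 0.56 53 [0.082 0.149 0.107 0.109]
top 0.57 34 [0.086 0.129 0.104 0.106]
top 0.58 17 [0.096 0.112 0.106 0.092]
top 0.59 19 [0.096 0.112 0.101 0.092]
top 0.6 19 [0.093 0.116 0.102 0.091]
top 0.61 33 [0.083 0.119 0.098 0.101]
top 0.62 37 [0.083 0.119 0.103 0.102]
top 0.63 18 [0.083 0.119 0.103 0.099]
plate 84 [[ 0.7628 -0.1495  0.1224]
 [ 0.7563 -0.1831  0.1127]
 [ 0.7689 -0.1178  0.1298]] [-0.03   0.758]
bed 0.53 94 [-0.199 -0.12 ]
bed 0.56 127 [-0.197 -0.12 ]
bed 0.59 155 [-0.197 -0.118]
bed 0.62 90 [-0.194 -0.118]
bed 0.65 153 [-0.194 -0.115]
bed 0.68 85 [-0.192 -0.115]
bed 0.71 159 [-0.192 -0.116]
wheel ((0.48925134539604187, -0.16259746253490448), 0.059116873890161514) 0.12451370371260428
crank [ 0.4721808
[... 496 characters left out ...]
0.108 0.106]
scene 0.58 38 [0.094 0.121 0.102 0.1  ]
scene 0.59 17 [0.093 0.113 0.104 0.088]
scene 0.6 16 [0.093 0.11  0.104 0.087]
scene 0.61 8 [0.084 0.101 0.096 0.094]
scene 0.62 34 [0.081 0.117 0.099 0.098]
scene 0.63 78 [0.079 0.118 0.101 0.098]
plate 163 [[ 0.7685 -0.1505  0.1212]
 [ 0.7594 -0.1813  0.112 ]
 [ 0.7741 -0.1181  0.128 ]] [-0.057  0.76 ]
bed 0.53 145 [-0.197 -0.119]
bed 0.56 161 [-0.197 -0.119]
bed 0.59 96 [-0.195 -0.117]
bed 0.62 128 [-0.194 -0.115]
bed 0.65 106 [-0.193 -0.115]
bed 0.68 169 [-0.192 -0.119]
bed 0.71 108 [-0.191 -0.153]
wheel ((0.49272170662879944, -0.15880031883716583), 0.05878373980522156) 0.12275483840231009
crank [ 0.47866253 -0.2003704   0.16336639] 38
```

View pics/both.png

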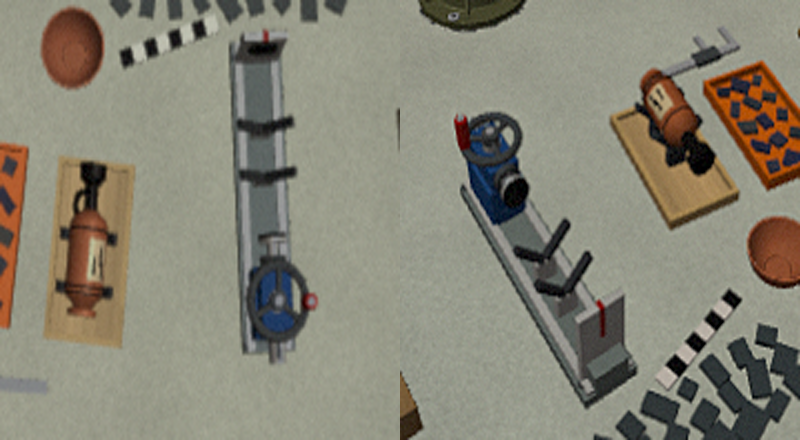

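```bash
cat >> h.py <<'E'
def Rt(yaw,tilt):
    "tool down, x along yaw, then rotated by tilt(deg) about its x=yaw axis (body leans to -y for +)"
    return (R.from_euler('z',yaw)*R.from_euler('x',180+tilt,degrees=True)).as_matrix()
def plan(pos,Rm,grasp=True):
    "units for the move that brings grasp point (or TCP) to pos"
    M,s=T(); pos=np.array(pos,float)
    if grasp: pos=pos+.008*Rm[:,2]
    d=M[:3,:3].T@(pos-M[:3,3])
    r=R.from_matrix(M[:3,:3].T@Rm).as_rotvec()
    print('slide',np.round(d/.25,3),'ang',np.round(np.degrees(r)/30,3),'rows>=',int(max(np.linalg.norm(d)/.05,np.degrees(np.linalg.norm(r))/8.59))+1,'t',round(s['time'],2))
def st():
    M,s=T(); g=M[:3,3]-.008*M[:3,2]
    print('grasp',np.round(g,4),'xaxis',np.round(M[:3,0],3),'zaxis',np.round(M[:3,2],3),'F',np.round(s['ft_force'],1),'w',round(s['grip_width']*87,1),'gf',round(s['grip_force'],1),'q',np.round(s['joint_positions'],2),'t',round(s['time'],2))
E
python3 -c "
from h import *
plan([.45,-.40,.30],Rt(.04,0)); plan([.58,-.16,.36],Rt(.04,0))"
```

```text
slide [ 1.27  -0.554 -0.234] ang [0.    0.    0.475] rows>= 8 t 1.5
slide [ 2.042 -1.326 -0.474] ang [0.    0.    0.475] rows>= 13 t 1.5
```

```bash
python3 -m inch '[{"slide":[0.5,-0.25,-0.25],"angular":[0,0,0.25],"claw":1},{"slide":[1,-0.6,-0.3],"angular":[0,0,0.475],"claw":1},{"slide":[1,-0.6,-0.3],"angular":[0,0,0.475],"claw":1},{"slide":[1,-0.6,-0.3],"angular":[0,0,0.475],"claw":1},{"slide":[1,-0.6,-0.3],"angular":[0,0,0.475],"claw":1},{"slide":[1,-0.6,-0.3],"angular":[0,0,0.475],"claw":1},{"slide":[1,-0.6,-0.3],"angular":[0,0,0.475],"claw":1},{"slide":[1,-0.6,-0.3],"angular":[0,0,0.475],"claw":1}]'
python3 -c "
from h import *
st();plan([.58,-.16,.36],Rt(.04,0))"
```

```text
time: 2.3
position: [0.3834, -0.4069, 0.3093]
tool_rot: [3.139, 0.069, 0.001]
ft_force: [0.2, -0.8, -0.5]
grip_width: 1.004
grip_force: 0.0
grasp [ 0.3834 -0.4069  0.3173] xaxis [0.999 0.044 0.001] zaxis [ 0.001 -0.001 -1.   ] F [ 0.2 -0.8 -0.5] w 87.3 gf 0.0 q [ 0.97  0.11 -0.23  1.56  0.02  1.48 -0.78] t 2.3
slide [ 0.829 -0.952 -0.172] ang [ 0.003 -0.001  0.008] rows>= 7 t 2.3
```

```bash
python3 -m inch '[{"slide":[0.83,-0.95,-0.17],"angular":[0,0,0],"claw":1},{"slide":[0.83,-0.95,-0.17],"angular":[0,0,0],"claw":1},{"slide":[0.83,-0.95,-0.17],"angular":[0,0,0],"claw":1},{"slide":[0.83,-0.95,-0.17],"angular":[0,0,0],"claw":1},{"slide":[0.83,-0.95,-0.17],"angular":[0,0,0],"claw":1},{"slide":[0.83,-0.95,-0.17],"angular":[0,0,0],"claw":1},{"slide":[0.83,-0.95,-0.17],"angular":[0,0,0],"claw":1},{"slide":[0.83,-0.95,-0.17],"angular":[0,0,0],"claw":1},{"slide":[0.83,-0.95,-0.17],"angular":[0,0,0],"claw":1}]'
python3 - <<'E'
from h import *
im=img('wrist','w1'); st(); print(np.round(im['tool_from_camera'],3).tolist(), np.round(im['camera_matrix'],1).tolist())
P=cloud(im).reshape(420,560,3); np.save('w1.npy',P); np.save('w1c.npy',im['color'])
print(np.nanpercentile(P.reshape(-1,3),[1,50,99],axis=0).round(3))
plan([.515,.11,.33],Rt(-.08,0))
E
```

```text
time: 3.2
position: [0.5791, -0.1648, 0.3502]
tool_rot: [3.14, 0.059, -0.003]
ft_force: [1.2, 0.1, -0.2]
grip_width: 0.997
grip_force: 0.0
grasp [ 0.5788 -0.1655  0.3583] xaxis [ 0.999  0.036 -0.002] zaxis [-0.002 -0.001 -1.   ] F [-0.2 -0.4  0.4] w 87.2 gf 0.0 q [ 0.61  0.22 -0.46  1.37  0.1   1.58 -1.37] t 3.25
[[0.001, 0.955, 0.298, 0.082], [1.0, -0.001, -0.001, 0.001], [-0.001, 0.298, -0.955, -0.15], [0.0, 0.0, 0.0, 1.0]] [[305.8, 0.0, 284.5], [0.0, 305.8, 211.8], [0.0, 0.0, 1.0]]
[[ 0.23  -0.591 -0.003]
 [ 0.606 -0.162  0.008]
 [ 0.812  0.269  0.453]]
slide [-0.215 -1.111  0.112] ang [0.002 0.003 0.222] rows>= 6 t 3.25
```

View pics/w1.png

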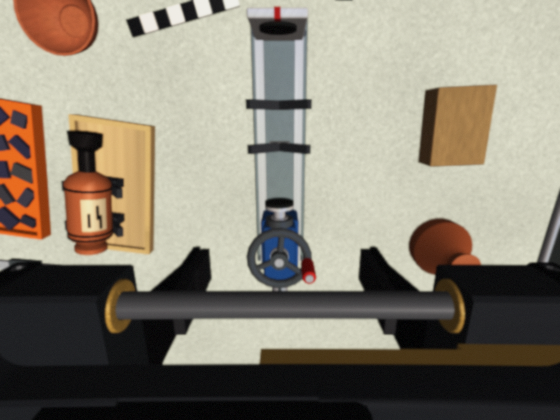

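```bash
python3 - <<'E'
import numpy as np,cv2
P=np.load('w1.npy');c=np.load('w1c.npy').astype(int)
r,g,b=c[...,0],c[...,1],c[...,2]
red=(r>130)&(g<70)&(b<70)
Y,X=np.mgrid[:420,:560]
def pr(n,m):
    p=P[m]; p=p[~np.isnan(p[:,0])]; print(n,len(p),np.round(np.median(p,0),4),np.round(p.min(0),3),np.round(p.max(0),3)); return p
pr('mark',red&(Y<30)&(abs(X-277)<15))
pr('crank',red&(abs(X-308)<15)&(Y>240)&(Y<290)&(P[...,2]>.16))
pr('crankall',red&(abs(X-308)<15)&(Y>240)&(Y<290))
p=pr('platetop',(Y<30)&(abs(X-277)<35)&(P[...,2]>.117)&(P[...,2]<.135)); print(np.polyfit(p[:,1],p[:,0],1))
D=(c.sum(2)<200)
for y0 in (104,148):
    p=pr('rest',D&(abs(Y-y0)<10)&(abs(X-278)<40)&(P[...,2]>.05)); 
    l=p[p[:,1]>np.median(p[:,1])]; q=p[p[:,2]>.08]; print(np.round(q.mean(0),4),np.polyfit(p[:,1],p[:,0],1), np.polyfit(np.abs(p[:,1]-(p[:,1].min()+p[:,1].max())/2),p[:,2],1))
p=pr('bed',(abs(P[...,2]-.02)<.008)&(abs(P[...,1]+.155)<.06)&(P[...,0]>.52)&(P[...,0]<.74))
xs=[];L=[];H=[]
for x in np.arange(.54,.74,.02):
    q=p[abs(p[:,0]-x)<.01,1]; a=np.percentile(q,[1,99]); xs.append(x);L.append(a[0]);H.append(a[1])
print(np.polyfit(xs,L,1),np.polyfit(xs,H,1),np.mean(np.array(H)-L))
w=pr('wheel',(abs(P[...,2]-.121)<.009)&(np.hypot(X-280,Y-262)<45)&~red)
print(cv2.minEnclosingCircle(w[:,:2].astype(np.float32)),cv2.fitEllipse(cv2.convexHull(w[:,:2].astype(np.float32))))
E
python3 -m inch '[{"slide":[-0.21,-1,0],"angular":[0,0,0.22],"claw":1},{"slide":[-0.21,-1,0],"angular":[0,0,0.22],"claw":1},{"slide":[-0.21,-1,0],"angular":[0,0,0.22],"claw":1},{"slide":[-0.21,-1,0],"angular":[0,0,0.22],"claw":1},{"slide":[-0.21,-1,0],"angular":[0,0,0.22],"claw":1},{"slide":[-0.21,-1,0],"angular":[0,0,0.22],"claw":1},{"slide":[-0.21,-1,0],"angular":[0,0,0.22],"claw":1}]'
python3 - <<'E'
from h import *
im=img('wrist','w2'); st()
P=cloud(im).reshape(420,560,3); np.save('w2.npy',P); np.save('w2c.npy',im['color'])
E
```

```text
mark 45 [ 0.7647 -0.151   0.1236] [ 0.76  -0.153  0.122] [ 0.77  -0.149  0.126]
crank 39 [ 0.4782 -0.2     0.166 ] [ 0.471 -0.206  0.163] [ 0.481 -0.193  0.167]
crankall 39 [ 0.4782 -0.2     0.166 ] [ 0.471 -0.206  0.163] [ 0.481 -0.193  0.167]
platetop 796 [ 0.7647 -0.1505  0.1231] [ 0.759 -0.183  0.117] [ 0.772 -0.118  0.126]
[-0.03796048  0.75915762]
rest 494 [ 0.6754 -0.1549  0.072 ] [ 0.67  -0.194  0.051] [ 0.681 -0.115  0.09 ]
[ 0.6757 -0.1543  0.085 ] [-0.03753601  0.66977744] [0.96296827 0.05219187]
rest 458 [ 0.6192 -0.1569  0.0712] [ 0.613 -0.196  0.05 ] [ 0.626 -0.117  0.09 ]
[ 0.6192 -0.1574  0.0848] [-0.04140406  0.61274562] [0.97184351 0.05200632]
bed 6471 [ 0.6453 -0.1555  0.0178] [ 0.52  -0.199  0.014] [ 0.74  -0.112  0.027]
[ 0.04139802 -0.22112649] [ 0.03802714 -0.14083525] 0.07816759391489264
wheel 1845 [ 0.4816 -0.1602  0.124 ] [ 0.433 -0.207  0.112] [ 0.521 -0.118  0.13 ]
((0.4757353961467743, -0.1621059775352478), 0.04502588137984276) ((0.4764751195907593, -0.16224655508995056), (0.08751506358385086, 0.08868339657783508), 172.1594696044922)
time: 3.95
position: [0.5169, 0.0847, 0.3513]
tool_rot: [3.138, -0.118, 0.001]
ft_force: [0.7, -0.5, 0.0]
grip_width: 1.004
grip_force: 0.0
grasp [0.5175 0.0827 0.359 ] xaxis [ 0.997 -0.078  0.   ] zaxis [ 0.    -0.002 -1.   ] F [-0.2 -1.2  0.3] w 87.1 gf 0.0 q [ 0.39  0.05 -0.62  1.55  0.03  1.56 -1.88] t 4.0
```

View pics/w2.png

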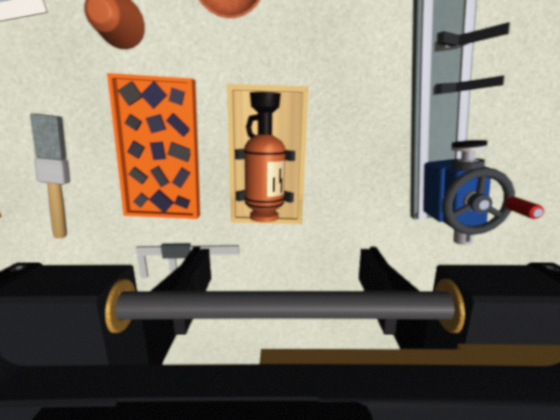

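Run:
```python
import numpy as np,cv2
from scipy.optimize import least_squares
P=np.load('w2.npy');c=np.load('w2c.npy').astype(int)
Y,X=np.mgrid[:420,:560]
# body: reddish points z>.08 between
m=(abs(X-265)<25)&(Y>130)&(Y<210)&(P[...,2]>.07)&(P[...,2]<.115)&(c[...,0]>110)
p=P[m]; p=p[(p[:,0]>.49)&(p[:,0]<.555)]
def f(v): # axis y=v0+v1*(x-.52), z=v2
    return np.hypot((p[:,1]-v[0]-v[1]*(p[:,0]-.52))*np.cos(np.arctan(v[1])),p[:,2]-v[2])-.028
s=least_squares(f,[.108,-.08,.078],loss='soft_l1',f_scale=.002); print(len(p),s.x,np.abs(s.fun).mean())
y0,k,z0=s.x; u=np.array([1,k])/np.hypot(1,k); n=np.array([-u[1],u[0]])
A=(P[...,:2]-[.52,y0]); al=A@u; la=A@n
sel=(abs(la)<.06)&(P[...,2]>.02)&(abs(al)<.14)
fl=sel&(abs(la)<.03)&(P[...,2]>.07)
print('axial extent',np.nanpercentile(al[fl],[.3,1,99,99.7]),'foot top',al[fl&(al<-.04)].min())
mo=fl&(al>.09)&(abs(la)<.018); print('mouth',np.sort(al[mo])[-12:], P[mo][np.argsort(al[mo])[-12:],2])
ft=fl&(al<-.04)&(abs(la)<.018); print('foot',np.sort(al[ft])[:12], P[ft][np.argsort(al[ft])[:12],2])
h=(c.sum(2)<150)&(abs(X-251)<9)&(Y>108)&(Y<140)
q=np.c_[X[h],Y[h],al[h]*1000,la[h]*1000,P[h][:,2]*1000]
q=q[(q[:,3]>10)&(q[:,4]>20)]
print(len(q)); ang=np.degrees(np.arctan2(q[:,3],q[:,4]-z0*1000)); rad=np.hypot(q[:,3],q[:,4]-z0*1000)
for i in np.argsort(-rad)[::max(1,len(q)//40)]: print(q[i].round(0),'rad',rad[i].round(0),'ang',ang[i].round(0))
```

```text
1707 [ 0.11171942 -0.09823435  0.0772376 ] 0.0005780028416815591
axial extent [-0.05379621 -0.03887991  0.09710812  0.10634885] foot top -0.05929023087795455
mouth [0.10963029 0.1097098  0.10974528 0.10977017 0.10978797 0.10978917
 0.10985112 0.10990256 0.10998817 0.10999877 0.11008417 0.11017751] [0.09830186 0.0907896  0.09709774 0.09718234 0.08502685 0.09734984
 0.08826279 0.096171   0.0953892  0.09567509 0.09489679 0.09400672]
foot [-0.05927924 -0.05914511 -0.05908984 -0.05891905 -0.05880724 -0.05878834
 -0.05858439 -0.05855147 -0.05844976 -0.05841527 -0.05831689 -0.05829297] [0.09113078 0.09406072 0.09431556 0.09584503 0.09626199 0.09045538
 0.08886539 0.09718823 0.09626575 0.0916461  0.09384472 0.09728251]
94
[247. 126.  68.  26.  54.] rad 35.0 ang 133.0
[247. 125.  69.  25.  54.] rad 34.0 ang 132.0
[248. 127.  66.  24.  54.] rad 34.0 ang 134.0
[248. 126.  68.  24.  54.] rad 33.0 ang 134.0
[248. 125.  69.  24.  55.] rad 33.0 ang 133.0
[248. 124.  70.  24.  55.] rad 32.0 ang 132.0
[250. 129.  64.  21.  53.] rad 32.0 ang 139.0
[249. 129.  64.  23.  54.] rad 32.0 ang 135.0
[250. 13
[... 1082 characters left out ...]
3.0 ang 125.0
[252. 135.  56.  18.  63.] rad 23.0 ang 129.0
[252. 120.  76.  17.  63.] rad 22.0 ang 129.0
[253. 135.  56.  16.  62.] rad 22.0 ang 132.0
[252. 136.  55.  17.  65.] rad 22.0 ang 126.0
[253. 119.  77.  16.  65.] rad 20.0 ang 127.0
[253. 116.  81.  16.  66.] rad 19.0 ang 126.0
[252. 138.  54.  15.  88.] rad 18.0 ang 56.0
[254. 119.  77.  14.  67.] rad 18.0 ang 126.0
[254. 116.  81.  14.  68.] rad 17.0 ang 123.0
[253. 137.  55.  14.  86.] rad 17.0 ang 58.0
[255. 116.  81.  13.  70.] rad 15.0 ang 121.0
[255. 119.  77.  13.  70.] rad 15.0 ang 121.0
[254. 136.  56.  13.  84.] rad 15.0 ang 62.0
[256. 115.  83.  11.  70.] rad 13.0 ang 123.0
[256. 116.  81.  11.  71.] rad 13.0 ang 121.0
```

Run:
```python
from h import *
Rm=Rt(-.098,-36); print(np.round(Rm,2).tolist()); plan(np.array([.5200,.1117,.0775])-.13*Rm[:,2],Rm)
```

```text
[[1.0, -0.08, -0.06], [-0.1, -0.81, -0.58], [0.0, 0.59, -0.81]]
slide [ 0.006 -0.405  0.698] ang [-1.196 -0.013  0.036] rows>= 5 t 4.0
```

```bash
python3 -m inch '[{"slide":[0,-0.4,0.3],"angular":[-0.8,0,0.03],"claw":1},{"slide":[0,-0.4,0.5],"angular":[-0.8,0,0.03],"claw":1},{"slide":[0,-0.4,0.5],"angular":[-0.8,0,0.03],"claw":1},{"slide":[0,-0.4,0.5],"angular":[-0.8,0,0.03],"claw":1}]'
python3 - <<'E'
from h import *
st();Rm=Rt(-.098,-36);plan(np.array([.5200,.1117,.0775])-.10*Rm[:,2],Rm)
E
```

```text
time: 4.4
position: [0.5212, 0.1886, 0.2149]
tool_rot: [2.717, -0.107, -0.044]
ft_force: [-0.7, 0.2, -1.0]
grip_width: 1.006
grip_force: 0.0
grasp [0.5216 0.1919 0.2222] xaxis [ 0.997 -0.082 -0.015] zaxis [-0.047 -0.408 -0.912] F [-0.7  0.2 -1. ] w 87.5 gf 0.0 q [-0.02  0.41 -0.75  1.54  0.54  1.64 -2.47] t 4.4
slide [ 0.027 -0.021  0.267] ang [-0.392  0.009  0.041] rows>= 2 t 4.4
```

```bash
python3 -m inch '[{"slide":[0.03,-0.02,0.27],"angular":[-0.39,0,0.04],"claw":1},{"slide":[0.03,-0.02,0.27],"angular":[-0.39,0,0.04],"claw":1},{"slide":[0.03,-0.02,0.27],"angular":[-0.39,0,0.04],"claw":1},{"slide":[0.03,-0.02,0.27],"angular":[-0.39,0,0.04],"claw":1}]'
python3 - <<'E'
from h import *
st();Rm=Rt(-.098,-36);plan(np.array([.5200,.1117,.0775]),Rm)
E
```

```text
time: 4.8
position: [0.5315, 0.1593, 0.1628]
tool_rot: [2.515, -0.147, -0.028]
ft_force: [0.0, -0.2, 0.6]
grip_width: 0.999
grip_force: 0.0
grasp [0.532  0.1639 0.1693] xaxis [ 0.994 -0.112  0.014] zaxis [-0.054 -0.581 -0.812] F [ 0.  -0.2  0.6] w 86.9 gf 0.0 q [-0.12  0.53 -0.67  1.56  0.69  1.7  -2.6 ] t 4.8
slide [-0.029 -0.041  0.422] ang [-0.01  -0.005 -0.037] rows>= 3 t 4.8
```

```bash
python3 -m inch '[{"slide":[-0.03,-0.04,0.1],"angular":[-0.01,0,-0.03],"claw":1},{"slide":[-0.03,-0.04,0.2],"angular":[-0.01,0,-0.03],"claw":1},{"slide":[-0.03,-0.04,0.25],"angular":[-0.01,0,-0.03],"claw":1},{"slide":[-0.03,-0.04,0.25],"angular":[-0.01,0,-0.03],"claw":1}]'
python3 - <<'E'
from h import *
st();Rm=Rt(-.098,-36);plan(np.array([.5200,.1117,.0775]),Rm)
E
```

```text
time: 5.2
position: [0.5216, 0.1313, 0.1069]
tool_rot: [2.51, -0.128, -0.033]
ft_force: [-0.3, -0.4, 0.0]
grip_width: 1.001
grip_force: 0.0
grasp [0.522  0.136  0.1134] xaxis [ 0.995 -0.1    0.006] zaxis [-0.054 -0.586 -0.809] F [-0.3 -0.4  0. ] w 87.0 gf 0.0 q [-0.1   0.55 -0.65  1.66  0.72  1.6  -2.62] t 5.2
slide [ 0.001 -0.006  0.173] ang [ 0.001 -0.007 -0.011] rows>= 1 t 5.2
```

```bash
python3 -m inch '[{"slide":[0,-0.006,0.1],"angular":[0,0,0],"claw":1},{"slide":[0,-0.006,0.173],"angular":[0,0,0],"claw":1},{"slide":[0,-0.006,0.173],"angular":[0,0,0],"claw":0.5},{"slide":[0,-0.006,0.173],"angular":[0,0,0],"claw":0},{"slide":[0,-0.006,0.173],"angular":[0,0,0],"claw":0},{"slide":[0,-0.006,0.173],"angular":[0,0,0],"claw":0},{"slide":[0,-0.006,0.173],"angular":[0,0,0],"claw":0},{"slide":[0,-0.006,0.173],"angular":[0,0,0],"claw":0}]' 30
python3 - <<'E'
from h import *
st();Rm=Rt(-.098,-36);plan(np.array([.5200,.1117,.0775]),Rm)
E
```

```text
time: 6.0
position: [0.5189, 0.1089, 0.0717]
tool_rot: [2.507, -0.124, -0.032]
ft_force: [-0.7, -1.7, 6.6]
grip_width: 0.632
grip_force: 30.0
grasp [0.5194 0.1136 0.0782] xaxis [ 0.995 -0.096  0.006] zaxis [-0.052 -0.588 -0.807] F [-0.7 -1.7  6.6] w 55.0 gf 30.0 q [-0.08  0.56 -0.63  1.72  0.74  1.53 -2.64] t 6.0
slide [0.003 0.004 0.006] ang [ 0.007 -0.011 -0.004] rows>= 1 t 6.0
```

```bash
python3 -m inch '[{"slide":[0,0.1,-0.14],"angular":[0,0,0],"claw":0},{"slide":[0,0.2,-0.27],"angular":[0,0,0],"claw":0},{"slide":[0,0.3,-0.4],"angular":[0,0,0],"claw":0},{"slide":[0,0.3,-0.4],"angular":[0.25,0,0],"claw":0},{"slide":[0,0.3,-0.4],"angular":[0.5,0,0],"claw":0},{"slide":[0,0.3,-0.4],"angular":[0.75,0,0],"claw":0},{"slide":[0,0.3,-0.4],"angular":[1,0,0],"claw":0},{"slide":[0,0.3,-0.4],"angular":[1,0,0],"claw":0}]'
cat >> h.py <<'E'
O=np.array([.6528,-.1554,0]); YS=.040
def S(x,y,z): return O+R.from_euler('z',YS).as_matrix()@np.array([x,y,z])
E
python3 - <<'E'
from h import *
st();plan(S(-.010,0,.2),Rt(YS,36))
plan(S(-.010,0.03,.2),Rt(YS,15))
E
```

```text
time: 6.8
position: [0.5184, 0.1024, 0.1955]
tool_rot: [3.03, -0.16, 0.001]
ft_force: [0.6, -1.3, -2.6]
grip_width: 0.626
grip_force: 30.0
grasp [0.5184 0.1032 0.2034] xaxis [ 0.994 -0.105  0.006] zaxis [-0.005 -0.107 -0.994] F [ 0.6 -1.3 -2.6] w 54.5 gf 30.0 q [ 0.34  0.16 -0.71  1.76  0.21  1.3  -2.11] t 6.8
slide [0.601 0.949 0.114] ang [ 1.403 -0.085 -0.271] rows>= 6 t 6.8
slide [0.585 0.841 0.107] ang [ 0.704 -0.034 -0.277] rows>= 6 t 6.8
```

```bash
python3 -m inch '[{"slide":[0.1,0.2,0],"angular":[0.2,0,-0.05],"claw":0},{"slide":[0.2,0.35,0],"angular":[0.4,0,-0.15],"claw":0},{"slide":[0.35,0.5,0.02],"angular":[0.6,0,-0.27],"claw":0},{"slide":[0.5,0.7,0.05],"angular":[0.8,0,-0.27],"claw":0},{"slide":[0.58,0.84,0.08],"angular":[0.9,-0.04,-0.27],"claw":0},{"slide":[0.58,0.84,0.1],"angular":[0.9,-0.04,-0.27],"claw":0},{"slide":[0.58,0.84,0.1],"angular":[0.9,-0.04,-0.27],"claw":0}]'
python3 - <<'E'
from h import *
st();plan(S(-.010,0,.17),Rt(YS,36))
E
```

```text
time: 7.5
position: [0.6414, -0.1192, 0.1878]
tool_rot: [-2.774, -0.057, 0.019]
ft_force: [-0.3, 0.4, -3.0]
grip_width: 0.63
grip_force: 30.0
grasp [ 0.6415 -0.122   0.1953] xaxis [ 0.999  0.042 -0.006] zaxis [-0.021  0.358 -0.933] F [-0.3  0.4 -3. ] w 54.8 gf 30.0 q [ 0.72  0.51 -0.55  1.4  -0.1   1.4  -1.3 ] t 7.5
slide [0.    0.154 0.045] ang [ 0.499  0.012 -0.002] rows>= 2 t 7.5
```

```bash
python3 -m inch '[{"slide":[0,0.15,0.05],"angular":[0.25,0,0],"claw":0},{"slide":[0,0.15,0.05],"angular":[0.5,0,0],"claw":0},{"slide":[0,0.15,0.05],"angular":[0.75,0,0],"claw":0},{"slide":[0,0.15,0.05],"angular":[0.8,0,0],"claw":0},{"slide":[0,0.15,0.05],"angular":[0.8,0,0],"claw":0}]'
python3 - <<'E'
from h import *
im=img('wrist','w3'); st();plan(S(-.010,0,.105),Rt(YS,45))
P=cloud(im).reshape(420,560,3); np.save('w3.npy',P); np.save('w3c.npy',im['color'])
E
```

```text
time: 8.0
position: [0.643, -0.1453, 0.1658]
tool_rot: [-2.356, -0.056, 0.025]
ft_force: [-0.1, -0.0, -3.4]
grip_width: 0.63
grip_force: 30.0
grasp [ 0.6439 -0.1497  0.1733] xaxis [0.999 0.05  0.002] zaxis [-0.034  0.706 -0.708] F [-1.2  0.7 -1.8] w 55.1 gf 30.0 q [ 0.87  0.75 -0.59  1.27 -0.32  1.55 -1.11] t 8.05
slide [-0.006  0.21   0.176] ang [0.001 0.011 0.015] rows>= 2 t 8.05
```

View pics/w3.png

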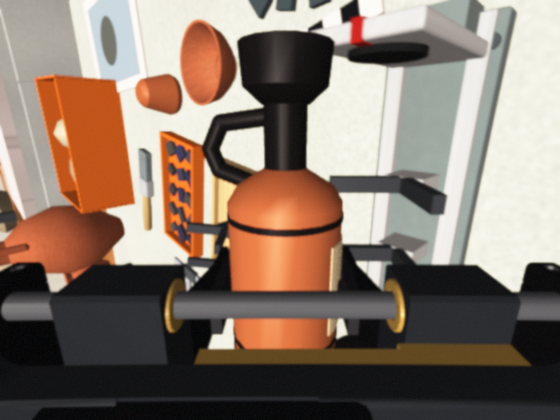

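```bash
cat > hang.py <<'E'
import sys
from h import *
from scipy.optimize import least_squares
def handle(P,c,M,dark=130):
    Pt=(P.reshape(-1,3)-M[:3,3])@M[:3,:3]; Pt=Pt.reshape(P.shape)  # tool coords
    col=c.sum(2)
    b=(c[...,0]>90)&(c[...,0]>1.6*c[...,2])&(abs(Pt[...,0]-.025)<.02)&(abs(Pt[...,1])<.035)&(abs(Pt[...,2]+.02)<.04)
    p=Pt[b]
    f=lambda v:np.hypot(p[:,1]-v[0]-v[2]*p[:,0],p[:,2]-v[1]-v[3]*p[:,0])-.028
    s=least_squares(f,[0,-.008,0,0],loss='soft_l1',f_scale=.001); v=s.x
    print('body',len(p),'axis at tool y,z,mm',v[:2]*1000,'slope',v[2:],'res',np.abs(s.fun).mean())
    dy=Pt[...,1]-v[0]-v[2]*Pt[...,0]; dz=Pt[...,2]-v[1]-v[3]*Pt[...,0]; r=np.hypot(dy,dz)
    m=(col<dark)&(abs(r-.03)<.016)&(Pt[...,0]>.045)&(Pt[...,0]<.09)
    mo=(col<dark)&(r<.024)&(Pt[...,0]>.07)&(Pt[...,0]<.13)
    print('mouth max x',np.percentile(Pt[mo][:,0],[50,99,99.8]))
    a=np.degrees(np.arctan2(-dy[m],-dz[m])) # from tool -z(back), toward -y
    rr=r[m]; print('handle n',m.sum(),'ang med',np.median(a),'pct',np.percentile(a,[5,25,75,95]))
    for lo in np.arange(.016,.046,.004):
        k=(rr>lo)&(rr<=lo+.004)
        if k.sum()>3: print(round(lo*1000),k.sum(),np.round(np.percentile(a[k],[3,50,97]),1))
E
python3 - <<'E'
from hang import *
M,s=T(); handle(np.load('w3.npy'),np.load('w3c.npy').astype(int),M)
print(np.degrees(np.arctan2(M[1,2],-M[2,2])))
E
```

```text
body 8101 axis at tool y,z,mm [ 3.62616738 -7.22506323] slope [0.00225397 0.01959541] res 0.00044604417265022554
mouth max x [0.09420459 0.1095863  0.10991752]
handle n 1499 ang med 91.7251968785981 pct [-20.45332407  86.73985137  93.74381074  96.36295757]
16 171 [-24.3  87.6  94.6]
20 180 [85.7 90.1 95.4]
24 203 [88.7 91.6 96.9]
28 311 [90.7 93.6 98.1]
32 256 [91.2 93.6 96.7]
36 82 [92.5 94.2 95.9]
44.92352631091089
```

```bash
python3 -m inch '[{"slide":[0,0.1,0.09],"angular":[0,0,0.015],"claw":0},{"slide":[0,0.21,0.175],"angular":[0,0,0.015],"claw":0},{"slide":[0,0.21,0.175],"angular":[0,0,0.015],"claw":0},{"slide":[0,0.21,0.175],"angular":[0,0,0.015],"claw":0}]'
python3 - <<'E'
from h import *
st();plan(S(-.010,0,.0935),Rt(YS,45))
E
```

```text
time: 8.45
position: [0.644, -0.1507, 0.101]
tool_rot: [-2.358, -0.051, 0.025]
ft_force: [-3.2, 0.2, -2.8]
grip_width: 0.647
grip_force: 28.7
grasp [ 0.6443 -0.1563  0.1067] xaxis [ 0.999  0.044 -0.003] zaxis [-0.034  0.705 -0.708] F [-3.2  0.2 -2.8] w 56.3 gf 28.7 q [ 0.87  0.82 -0.57  1.3  -0.3   1.48 -1.06] t 8.45
slide [-0.005  0.036  0.039] ang [0.004 0.01  0.002] rows>= 1 t 8.45
```

```bash
python3 -m inch '[{"slide":[-0.015,0.015,0.016],"angular":[0,0,0],"claw":0},{"slide":[-0.015,0.028,0.03],"angular":[0,0,0],"claw":0},{"slide":[-0.015,0.036,0.039],"angular":[0,0,0],"claw":0},{"slide":[-0.015,0.036,0.039],"angular":[0,0,0],"claw":0},{"slide":[-0.015,0.036,0.039],"angular":[0,0,0],"claw":0}]'
python3 - <<'E'
from h import *
st();plan(S(-.011,0,.0925),Rt(YS,45))
E
```

```text
time: 8.95
position: [0.642, -0.1504, 0.0901]
tool_rot: [-2.352, -0.049, 0.019]
ft_force: [1.0, 2.9, 5.8]
grip_width: 0.637
grip_force: 29.2
grasp [ 0.6422 -0.1561  0.0957] xaxis [0.999 0.041 0.001] zaxis [-0.028  0.709 -0.705] F [1.  2.9 5.8] w 55.4 gf 29.2 q [ 0.87  0.83 -0.57  1.31 -0.3   1.46 -1.05] t 8.95
slide [-0.002  0.009  0.01 ] ang [-0.007 -0.001  0.003] rows>= 1 t 8.95
```

```bash
python3 -m inch '[{"slide":[0,0.003,0.003],"angular":[0,0,0],"claw":0.4},{"slide":[0,0.003,0.003],"angular":[0,0,0],"claw":0.6},{"slide":[0,0.003,0.003],"angular":[0,0,0],"claw":1},{"slide":[0,0.003,0.003],"angular":[0,0,0],"claw":1},{"slide":[0,0,-0.2],"angular":[0,0,0],"claw":1},{"slide":[0,0,-0.4],"angular":[0,0,0],"claw":1},{"slide":[0,0,-0.5],"angular":[0,0,0],"claw":1},{"slide":[0,-0.3,-0.5],"angular":[-0.3,0,0],"claw":1},{"slide":[0,-0.3,-0.5],"angular":[-0.6,0,0],"claw":1},{"slide":[0,-0.3,-0.5],"angular":[-1,0,0],"claw":1}]'
python3 - <<'E'
from h import *
st();
im=img('wrist','w4')
P=cloud(im).reshape(420,560,3); np.save('w4.npy',P); np.save('w4c.npy',im['color'])
Rm=Rt(YS,-28); plan(S(-.011,0,.092)-.1*Rm[:,2],Rm)
E
```

```text
time: 9.95
position: [0.6443, -0.1846, 0.2307]
tool_rot: [-2.808, -0.062, 0.007]
ft_force: [0.8, 2.0, 1.3]
grip_width: 0.998
grip_force: 0.0
grasp [ 0.6444 -0.1873  0.2383] xaxis [0.999 0.043 0.003] zaxis [-0.012  0.327 -0.945] F [0.8 2.  1.3] w 86.8 gf 0.0 q [ 0.74  0.52 -0.51  1.28 -0.07  1.51 -1.24] t 9.95
slide [-0.008 -0.174  0.316] ang [-1.558 -0.015  0.023] rows>= 6 t 10.0
```

View pics/w4.png

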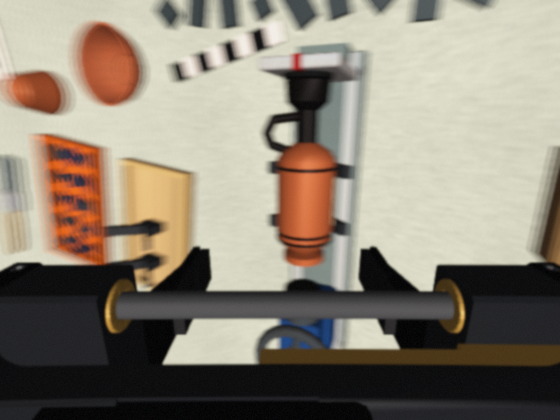

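```bash
cat > fl.py <<'E'
from h import *
from scipy.optimize import least_squares
def flask(P,c):
    Q=(P.reshape(-1,3)-O)@R.from_euler('z',YS).as_matrix(); 
    cc=c.reshape(-1,3)
    b=(cc[:,0]>90)&(cc[:,0]>1.6*cc[:,2])&(abs(Q[:,0]+.005)<.03)&(abs(Q[:,1])<.04)&(Q[:,2]>.08)&(Q[:,2]<.13)
    p=Q[b]
    f=lambda v:np.hypot(p[:,1]-v[0]-v[2]*p[:,0],p[:,2]-v[1]-v[3]*p[:,0])-.028
    v=least_squares(f,[0,.092,0,0],loss='soft_l1',f_scale=.001).x
    print('flask axis stand y,z',np.round(v[:2],4),'slopes',np.round(v[2:],3),len(p))
    dy=Q[:,1]-v[0]-v[2]*Q[:,0]; dz=Q[:,2]-v[1]-v[3]*Q[:,0]; r=np.hypot(dy,dz)
    col=cc.sum(1)
    ft=(cc[:,0]>90)&(cc[:,0]>1.6*cc[:,2])&(r<.024)&(Q[:,0]<-.04); print('foot x',np.percentile(Q[ft,0],[.5,2]))
    mo=(col<130)&(r<.023)&(r>.017)&(Q[:,0]>.05)&(Q[:,0]<.12); print('mouth x',np.percentile(Q[mo,0],[50,98,99.5]))
    m=(col<150)&(Q[:,0]>.035)&(Q[:,0]<.075)&(r>.016)&(r<.046)&(dz>-.02)
    a=np.degrees(np.arctan2(dy[m],dz[m])); rr=r[m]
    for lo in np.arange(.016,.046,.004):
        k=(rr>lo)&(rr<=lo+.004)
        if k.sum()>3: print(round(lo*1000),k.sum(),np.round(np.percentile(a[k],[3,50,97]),1),'y mean mm',(dy[m][k].mean()*1e3).round(1))
E
python3 -c "
from fl import *
flask(np.load('w4.npy'),np.load('w4c.npy').astype(int))"
```

```text
flask axis stand y,z [0.0005 0.0907] slopes [0.001 0.   ] 3323
foot x [-0.06766819 -0.06727335]
mouth x [0.09477127 0.10723872 0.10765827]
16 44 [34.4 45.2 49.2] y mean mm 12.7
20 60 [35.1 47.8 51.7] y mean mm 16.0
24 57 [46.2 49.1 53.2] y mean mm 19.7
28 46 [48.2 50.6 54.5] y mean mm 23.1
32 28 [48.7 51.7 54. ] y mean mm 26.2
```

```bash
python3 -m inch '[{"slide":[0,0,0],"angular":[-0.25,0,0],"claw":1},{"slide":[0,-0.05,0.05],"angular":[-0.5,0,0],"claw":1},{"slide":[0,-0.1,0.05],"angular":[-0.75,0,0],"claw":1},{"slide":[0,-0.17,0.05],"angular":[-1,0,0],"claw":1},{"slide":[0,-0.17,0.05],"angular":[-1,0,0],"claw":1}]'
python3 - <<'E'
from h import *
st()
Rm=Rt(YS,-28); plan(S(-.011,0,.092)-.1*Rm[:,2],Rm)
E
```

```text
time: 10.5
position: [0.6408, -0.1332, 0.2301]
tool_rot: [2.956, 0.08, 0.003]
ft_force: [-0.1, 1.1, 0.1]
grip_width: 1.002
grip_force: 0.0
grasp [ 0.6408 -0.1317  0.2379] xaxis [ 0.999  0.054 -0.003] zaxis [ 0.007 -0.183 -0.983] F [-0.1  1.1  0.1] w 87.2 gf 0.0 q [ 0.43  0.34 -0.47  1.47  0.35  1.37 -1.6 ] t 10.5
slide [ 0.002 -0.122  0.208] ang [-0.581 -0.003  0.027] rows>= 3 t 10.5
```

```bash
python3 -m inch '[{"slide":[0.005,-0.06,0.1],"angular":[-0.3,0,0.02],"claw":1},{"slide":[0.01,-0.12,0.2],"angular":[-0.58,0,0.027],"claw":1},{"slide":[0.01,-0.12,0.2],"angular":[-0.58,0,0.027],"claw":1},{"slide":[0.01,-0.12,0.2],"angular":[-0.58,0,0.027],"claw":1},{"slide":[0.01,-0.12,0.2],"angular":[-0.58,0,0.027],"claw":1}]'
python3 - <<'E'
from h import *
st()
Rm=Rt(YS,-28); plan(S(-.009,0,.092),Rm)
im=img('wrist','w5'); np.save('w5.npy',cloud(im).reshape(420,560,3)); np.save('w5c.npy',im['color'])
from fl import *
flask(np.load('w5.npy'),np.load('w5c.npy').astype(int))
E
```

```text
time: 11.0
position: [0.6416, -0.1256, 0.1751]
tool_rot: [2.65, 0.031, 0.009]
ft_force: [-0.1, -0.8, -0.4]
grip_width: 1.0
grip_force: 0.0
grasp [ 0.6415 -0.1219  0.1822] xaxis [1.    0.024 0.001] zaxis [ 0.012 -0.471 -0.882] F [-0.1 -0.8 -0.4] w 87.0 gf 0.0 q [ 0.23  0.39 -0.43  1.59  0.67  1.33 -1.93] t 11.0
slide [ 0.006 -0.051  0.382] ang [ 0.005  0.013 -0.028] rows>= 2 t 11.0
flask axis stand y,z [0.0003 0.0908] slopes [0.002 0.   ] 4272
foot x [-0.06702663 -0.06585442]
mouth x [0.09503251 0.10746079 0.10776729]
16 49 [43.5 46.4 52. ] y mean mm 13.4
20 76 [45.5 49.2 88.2] y mean mm 18.1
24 162 [47.9 53.1 91.1] y mean mm 22.1
28 86 [49.2 51.2 56.1] y mean mm 23.5
32 175 [50.  52.4 58.3] y mean mm 27.4
36 255 [51.2 54.3 59.1] y mean mm 30.9
40 50 [53.8 56.  58.9] y mean mm 33.9
```

```bash
python3 -m inch '[{"slide":[0.006,-0.05,0.12],"angular":[0,0,-0.028],"claw":1},{"slide":[0.006,-0.05,0.25],"angular":[0,0,-0.028],"claw":1},{"slide":[0.006,-0.05,0.38],"angular":[0,0,-0.028],"claw":1},{"slide":[0.006,-0.05,0.38],"angular":[0,0,-0.028],"claw":1},{"slide":[0.006,-0.05,0.38],"angular":[0,0,-0.028],"claw":0.5},{"slide":[0.006,-0.05,0.38],"angular":[0,0,-0.028],"claw":0},{"slide":[0.006,-0.05,0.38],"angular":[0,0,-0.028],"claw":0},{"slide":[0.006,-0.05,0.38],"angular":[0,0,-0.028],"claw":0},{"slide":[0.006,-0.05,0.38],"angular":[0,0,-0.028],"claw":0}]' 30
python3 - <<'E'
from h import *
st()
Rm=Rt(YS,-28); plan(S(-.009,0,.092),Rm);plan(S(-.013,0,.112),Rm)
E
```

```text
time: 11.95
position: [0.6448, -0.1571, 0.0865]
tool_rot: [2.649, 0.055, 0.008]
ft_force: [-0.5, 2.4, 3.6]
grip_width: 0.636
grip_force: 30.5
grasp [ 0.6447 -0.1534  0.0936] xaxis [ 0.999  0.041 -0.004] zaxis [ 0.016 -0.473 -0.881] F [-0.5  2.4  3.6] w 55.3 gf 30.5 q [ 0.25  0.48 -0.39  1.66  0.73  1.18 -1.98] t 11.95
slide [-0.004  0.005  0.01 ] ang [0.007 0.006 0.005] rows>= 1 t 11.95
slide [-0.02   0.043 -0.06 ] ang [0.007 0.006 0.005] rows>= 1 t 11.95
```

```bash
python3 -m inch '[{"slide":[-0.016,0.03,-0.05],"angular":[0,0,0],"claw":0},{"slide":[-0.016,0.07,-0.12],"angular":[0,0,0],"claw":0},{"slide":[-0.016,0.07,-0.12],"angular":[0.25,0,0],"claw":0},{"slide":[-0.016,0.07,-0.12],"angular":[0.5,0,0],"claw":0},{"slide":[-0.016,0.07,-0.12],"angular":[0.75,0,0],"claw":0},{"slide":[-0.016,0.07,-0.12],"angular":[1,0,0],"claw":0},{"slide":[-0.016,0.07,-0.12],"angular":[1,0,0],"claw":0}]'
python3 - <<'E'
from h import *
st();plan(S(-.012,0,.125),Rt(YS,27))
E
```

```text
time: 12.65
position: [0.6398, -0.1675, 0.1214]
tool_rot: [-3.113, -0.046, 0.008]
ft_force: [-1.6, -1.4, -2.4]
grip_width: 0.632
grip_force: 29.9
grasp [ 0.6399 -0.1677  0.1294] xaxis [ 1.     0.029 -0.005] zaxis [-0.006  0.029 -1.   ] F [-1.6 -1.4 -2.4] w 55.0 gf 29.9 q [ 0.61  0.47 -0.5   1.53  0.21  1.21 -1.46] t 12.65
slide [ 0.005 -0.06   0.016] ang [ 0.845  0.004 -0.022] rows>= 3 t 12.65
```

```bash
python3 -m inch '[{"slide":[0.005,-0.03,0.01],"angular":[0.25,0,-0.01],"claw":0},{"slide":[0.005,-0.06,0.01],"angular":[0.5,0,-0.02],"claw":0},{"slide":[0.005,-0.06,0.01],"angular":[0.7,0,-0.02],"claw":0},{"slide":[0.005,-0.06,0.01],"angular":[0.85,0,-0.02],"claw":0},{"slide":[0.005,-0.06,0.01],"angular":[0.85,0,-0.02],"claw":0},{"slide":[0.005,-0.06,0.01],"angular":[0.85,0,-0.02],"claw":0}]'
python3 - <<'E'
from fl import *
st();plan(S(-.012,0,.125),Rt(YS,27))
im=img('wrist','w6'); P=cloud(im).reshape(420,560,3);c=im['color'].astype(int)
import hang
M,s=T(); print(np.degrees(np.arctan2(M[1,2],-M[2,2]))); hang.handle(P,c,M)
E
```

```text
time: 13.25
position: [0.641, -0.1432, 0.1181]
tool_rot: [-2.666, -0.067, 0.021]
ft_force: [0.1, -0.3, -3.0]
grip_width: 0.635
grip_force: 29.9
grasp [ 0.6412 -0.1468  0.1252] xaxis [ 0.999  0.051 -0.004] zaxis [-0.027  0.456 -0.89 ] F [ 0.1 -0.3 -3. ] w 55.3 gf 29.9 q [ 0.81  0.64 -0.59  1.41 -0.11  1.35 -1.2 ] t 13.25
slide [-0.003  0.033 -0.016] ang [-0.006  0.016  0.016] rows>= 1 t 13.25
27.175229273240394
body 8298 axis at tool y,z,mm [ 2.78162222 -5.60978902] slope [0.00384871 0.01640165] res 0.0004652582535419151
mouth max x [0.0975085  0.11823904 0.11866927]
handle n 2769 ang med 23.41946467373489 pct [-19.81493409  20.51117654  26.40449299  30.63532783]
16 287 [-48.7  14.3  41. ]
20 153 [16.5 19.2 23.3]
24 208 [18.8 21.1 24.8]
28 244 [20.1 22.4 25.9]
32 403 [21.7 23.4 29.7]
36 857 [22.6 25.6 30.8]
40 270 [24.1 28.  31.2]
```

```bash
python3 -c "
from h import *
plan(S(-.0125,0,.105),Rt(YS,27));plan(S(-.0125,0,.094),Rt(YS,27))"
```

```text
slide [-0.007  0.075  0.055] ang [-0.007  0.015  0.019] rows>= 1 t 13.3
slide [-0.006  0.095  0.095] ang [-0.007  0.015  0.019] rows>= 1 t 13.3
```

```bash
python3 -m inch '[{"slide":[-0.006,0.05,0.02],"angular":[0,0.01,0.015],"claw":0},{"slide":[-0.006,0.075,0.055],"angular":[0,0.01,0.015],"claw":0},{"slide":[-0.006,0.085,0.075],"angular":[0,0.01,0.015],"claw":0},{"slide":[-0.006,0.095,0.095],"angular":[0,0.01,0.015],"claw":0},{"slide":[-0.006,0.095,0.095],"angular":[0,0.01,0.015],"claw":0},{"slide":[-0.006,0.095,0.095],"angular":[0,0.01,0.015],"claw":0}]'
python3 -c "
from h import *
st();plan(S(-.0125,0,.094),Rt(YS,27))"
```

```text
time: 13.9
position: [0.64, -0.1517, 0.0868]
tool_rot: [-2.661, -0.056, 0.017]
ft_force: [-1.4, 2.5, 3.0]
grip_width: 0.633
grip_force: 29.9
grasp [ 0.6402 -0.1554  0.0939] xaxis [ 0.999  0.043 -0.002] zaxis [-0.021  0.461 -0.887] F [-1.4  2.5  3. ] w 55.1 gf 29.9 q [ 0.81  0.67 -0.58  1.43 -0.1   1.3  -1.18] t 13.9
slide [ 0.     0.002 -0.001] ang [-0.016  0.006  0.003] rows>= 1 t 13.9
```

```bash
python3 -m inch '[{"slide":[0,0,0],"angular":[0,0,0],"claw":0.4},{"slide":[0,0,0],"angular":[0,0,0],"claw":0.6},{"slide":[0,0,0],"angular":[0,0,0],"claw":1},{"slide":[0,0,0],"angular":[0,0,0],"claw":1},{"slide":[0,0,-0.2],"angular":[0,0,0],"claw":1},{"slide":[0,0,-0.4],"angular":[0,0,0],"claw":1},{"slide":[0,0,-0.6],"angular":[-0.3,0,0],"claw":1},{"slide":[0,-0.1,-0.6],"angular":[-0.6,0,0],"claw":1},{"slide":[0,-0.2,-0.6],"angular":[-0.9,0,0],"claw":1},{"slide":[0,-0.2,-0.6],"angular":[-0.9,0,0],"claw":1}]'
python3 -m inch '[{"slide":[0,0,0],"angular":[0,0,0],"claw":1},{"slide":[0,0,0],"angular":[0,0,0],"claw":1}]' >/dev/null
python3 - <<'E'
from fl import *
st();im=img('wrist','w7'); P=cloud(im).reshape(420,560,3);c=im['color'].astype(int); np.save('w7.npy',P);np.save('w7c.npy',c)
flask(P,c)
E
```

```text
time: 14.9
position: [0.6442, -0.1666, 0.2477]
tool_rot: [-3.135, -0.087, -0.011]
ft_force: [0.2, 1.7, 0.5]
grip_width: 1.001
grip_force: 0.0
grasp [ 0.6409 -0.1799  0.2497] xaxis [ 0.999  0.039 -0.003] zaxis [-0.003  0.005 -1.   ] F [-0.5 -0.3  0. ] w 86.7 gf 0.0 q [ 0.62  0.4  -0.53  1.38  0.19  1.42 -1.43] t 15.1
flask axis stand y,z [0.0004 0.0911] slopes [0.002 0.003] 3069
foot x [-0.0721784 -0.0720185]
mouth x [0.09069491 0.10710743 0.10749914]
16 8 [-10.5  -3.7   6.1] y mean mm -1.0
20 15 [-9.9 -5.1 34.4] y mean mm -0.4
24 20 [-7.1 -4.  52.5] y mean mm 0.7
28 23 [-5.2 -1.9  4.8] y mean mm -0.7
32 97 [-4.1  0.5  7.7] y mean mm 0.5
36 162 [-3.1  1.5  7.2] y mean mm 1.1
40 60 [-1.2  2.   6.1] y mean mm 1.6
```

View pics/w7.png

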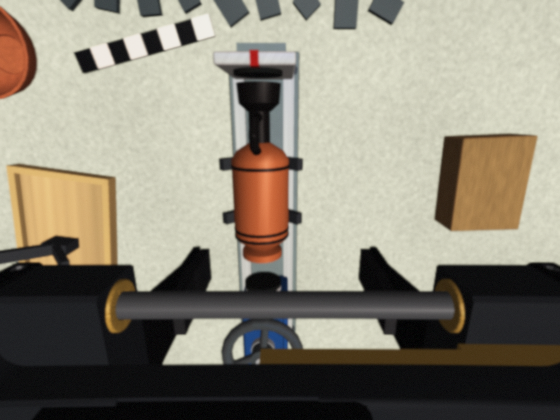

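Run:
```python
from h import *
for n in ('w1','w7'):
    P=np.load(n+'.npy').reshape(-1,3);c=np.load(n+'c.npy').reshape(-1,3).astype(int)
    Q=(P-O)@R.from_euler('z',YS).as_matrix()
    m=(c.sum(1)<160)&(Q[:,0]>-.135)&(Q[:,0]<-.08)&(abs(Q[:,1])<.025)&(Q[:,2]>.085)&(Q[:,2]<.118)
    print(n,m.sum(),np.round(np.percentile(Q[m],[2,50,98],axis=0),4).tolist())
    m=(c[:,0]>120)&(c[:,1]<70)&(c[:,2]<70)&(abs(Q[:,0]+.178)<.06)&(abs(Q[:,1])<.06)&(Q[:,2]>.155); print(Q[m].mean(0) if m.any() else '')
C=S(-.178,0,.149)
k=np.array([.4782,-.2,0])-C; phi=np.degrees(np.arctan2(k[1],k[0]))-np.degrees(YS); print(phi,np.hypot(*k[:2]))
Rm=Rt(YS,0); a=np.radians(phi); G=S(-.178+.038*np.cos(a),.038*np.sin(a),.149); print(G)
plan(G+[0,0,.09],Rm)
```

```text
w1 276 [[-0.1338, -0.0182, 0.0868], [-0.1048, 0.0039, 0.1019], [-0.103, 0.0178, 0.1115]]
[-0.17673699 -0.03714241  0.16582835]
w7 436 [[-0.1068, -0.0184, 0.0858], [-0.1035, -0.0006, 0.099], [-0.1026, 0.0171, 0.1105]]

-87.32463402672055 0.037623194943118464
[ 0.47823263 -0.20037539  0.149     ]
slide [-0.652  0.054  0.043] ang [-0.011  0.007 -0.005] rows>= 4 t 15.15
```

```bash
python3 -m inch '[{"slide":[-0.3,0.03,0],"angular":[0,0,0],"claw":0.2},{"slide":[-0.65,0.054,0],"angular":[-0.01,0,0],"claw":-0.08},{"slide":[-0.65,0.054,0],"angular":[-0.01,0,0],"claw":-0.08},{"slide":[-0.65,0.054,0.04],"angular":[-0.01,0,0],"claw":-0.08},{"slide":[-0.65,0.054,0.04],"angular":[-0.01,0,0],"claw":-0.08},{"slide":[-0.65,0.054,0.04],"angular":[-0.01,0,0],"claw":-0.08}]'
python3 - <<'E'
from h import *
st();plan([.4782,-.2004,.149],Rt(YS,0))
im=img('wrist','w8')
E
```

```text
time: 15.75
position: [0.4795, -0.1999, 0.2323]
tool_rot: [-3.14, -0.059, 0.003]
ft_force: [-0.0, -1.1, -0.1]
grip_width: 0.539
grip_force: 0.0
grasp [ 0.4795 -0.1999  0.2403] xaxis [ 0.999  0.037 -0.002] zaxis [-0.002  0.001 -1.   ] F [-0.  -1.1 -0.1] w 46.9 gf 0.0 q [ 0.84  0.07 -0.52  1.76  0.04  1.33 -1.22] t 15.75
slide [-0.005  0.002  0.365] ang [-0.003  0.003 -0.005] rows>= 2 t 15.75
```

View pics/w8.png

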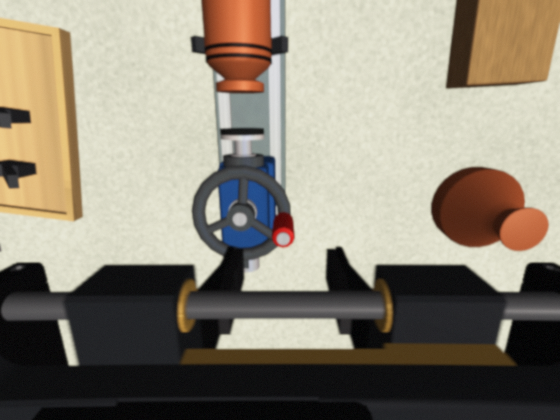

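```bash
python3 -m inch '[{"slide":[-0.005,0.002,0.15],"angular":[0,0,0],"claw":-0.08},{"slide":[-0.005,0.002,0.28],"angular":[0,0,0],"claw":-0.08},{"slide":[-0.005,0.002,0.36],"angular":[0,0,0],"claw":-0.08},{"slide":[-0.005,0.002,0.36],"angular":[0,0,0],"claw":-0.08},{"slide":[-0.005,0.002,0.36],"angular":[0,0,0],"claw":-0.5},{"slide":[-0.005,0.002,0.36],"angular":[0,0,0],"claw":-0.8},{"slide":[-0.005,0.002,0.36],"angular":[0,0,0],"claw":-0.8},{"slide":[-0.005,0.002,0.36],"angular":[0,0,0],"claw":-0.8}]' 15
cat > wind.py <<'E'
from h import *
import sys
st(); M,s=T(); g=(M[:3,3]-.008*M[:3,2]-O)@R.from_euler('z',YS).as_matrix()
v=g[:2]-[-.178,0]; a=np.arctan2(v[1],v[0]); print('angle deg',np.degrees(a),'r',np.hypot(*v))
for d in np.arange(1,11)*float(sys.argv[1]):
    t=a-d; w=S(-.178+.038*np.cos(t),.038*np.sin(t),g[2])-S(*g)
    print(round(d,2),np.round(M[:3,:3].T@w/.25,3)[:2].tolist())
E
python3 wind.py .15
```

```text
time: 16.6
position: [0.4785, -0.1986, 0.1425]
tool_rot: [-3.14, -0.064, 0.002]
ft_force: [0.2, -0.2, 0.1]
grip_width: 0.204
grip_force: 15.0
grasp [ 0.4785 -0.1986  0.1505] xaxis [ 0.999  0.041 -0.002] zaxis [-0.002  0.001 -1.   ] F [ 0.2 -0.2  0.1] w 17.7 gf 15.0 q [ 0.83  0.14 -0.52  1.87  0.08  1.15 -1.25] t 16.6
angle deg -86.69210398073959 r 0.03627609193297235
0.15 [-0.022, 0.006]
0.3 [-0.045, 0.003]
0.45 [-0.066, -0.004]
0.6 [-0.087, -0.015]
0.75 [-0.105, -0.028]
0.9 [-0.122, -0.044]
1.05 [-0.136, -0.062]
1.2 [-0.147, -0.082]
1.35 [-0.154, -0.103]
1.5 [-0.159, -0.126]
```

```bash
python3 -m inch '[{"slide":[-0.022,0.003,0],"angular":[0,0,0],"claw":-0.8},{"slide":[-0.045,0.001,0],"angular":[0,0,0],"claw":-0.8},{"slide":[-0.066,-0.005,0],"angular":[0,0,0],"claw":-0.8},{"slide":[-0.087,-0.016,0],"angular":[0,0,0],"claw":-0.8},{"slide":[-0.105,-0.029,0],"angular":[0,0,0],"claw":-0.8},{"slide":[-0.121,-0.045,0],"angular":[0,0,0],"claw":-0.8},{"slide":[-0.135,-0.063,0],"angular":[0,0,0],"claw":-0.8},{"slide":[-0.146,-0.083,0],"angular":[0,0,0],"claw":-0.8},{"slide":[-0.153,-0.104,0],"angular":[0,0,0],"claw":-0.8},{"slide":[-0.157,-0.126,0],"angular":[0,0,0],"claw":-0.8}]'
python3 wind.py .15
```

```text
time: 17.6
position: [0.4428, -0.1677, 0.1428]
tool_rot: [-3.141, -0.067, -0.017]
ft_force: [18.0, -1.0, -16.0]
grip_width: 0.2
grip_force: 15.0
grasp [ 0.4428 -0.1677  0.1508] xaxis [0.999 0.043 0.011] zaxis [ 0.011  0.    -1.   ] F [ 18.  -1. -16.] w 17.4 gf 15.0 q [ 0.84  0.03 -0.53  1.98  0.01  1.13 -1.23] t 17.6
angle deg -173.17275525875382 r 0.03259113849482666
0.15 [-0.022, -0.02]
0.3 [-0.02, -0.043]
0.45 [-0.014, -0.065]
0.6 [-0.005, -0.086]
0.75 [0.007, -0.105]
0.9 [0.022, -0.122]
1.05 [0.039, -0.137]
1.2 [0.058, -0.149]
1.35 [0.079, -0.159]
1.5 [0.101, -0.165]
```

```bash
python3 -m inch '[{"slide":[0,0,0],"angular":[0,0,0],"claw":-0.4},{"slide":[-0.008,0,0],"angular":[0,0,0],"claw":-0.4},{"slide":[-0.008,0,0],"angular":[0,0,0],"claw":-0.4}]'
python3 - <<'E'
from h import *
st();im=img('wrist','w9');cv2.imwrite('pics/w9.png',im['color'][:,:,::-1]); P=cloud(im); Q=(P-O)@R.from_euler('z',YS).as_matrix();c=im['color'].reshape(-1,3).astype(int)
m=(c.sum(1)<160)&(Q[:,0]>-.135)&(Q[:,0]<-.05)&(abs(Q[:,1])<.025)&(Q[:,2]>.085)&(Q[:,2]<.118)
print('pad',np.round(np.percentile(Q[m],[2,50,98],axis=0),4).tolist())
m=(c[:,0]>90)&(c[:,0]>1.6*c[:,2])&(abs(Q[:,1])<.022)&(Q[:,0]<-.04)&(Q[:,0]>-.1)&(Q[:,2]>.09); print('foot',m.sum(),np.percentile(Q[m,0],[.5,2]))
E
```

```text
time: 17.9
position: [0.4346, -0.1695, 0.1426]
tool_rot: [-3.141, -0.062, 0.005]
ft_force: [0.5, 0.0, -0.5]
grip_width: 0.293
grip_force: 0.0
grasp [ 0.4346 -0.1695  0.1506] xaxis [ 0.999  0.04  -0.003] zaxis [-0.003  0.    -1.   ] F [ 0.5  0.  -0.5] w 25.5 gf 0.0 q [ 0.84  0.02 -0.53  1.99  0.01  1.14 -1.22] t 17.9
pad [[-0.1339, -0.017, 0.0998], [-0.0903, 0.0022, 0.1088], [-0.0882, 0.0175, 0.112]]Traceback (most recent call last):
  File "<stdin>", line 5, in <module>
    return _quantile_unchecked(
        a, q, axis, out, overwrite_input, method, keepdims, weights)
    return _ureduce(a,
                    func=_quantile_ureduce_func,
    ...<5 lines>...
                    overwrite_input=overwrite_input,
                    method=method)
    r = func(a, **kwargs)
    result = _quantile(arr,
                       quantiles=q,
    ...<2 lines>...
                       out=out,
                       weights=wgt)
    slices_having_nans = np.isnan(arr[-1, ...])
                                  ~~~^^^^^^^^^
IndexError: index -1 is out of bounds for axis 0 with size 0
```

View pics/w9.png

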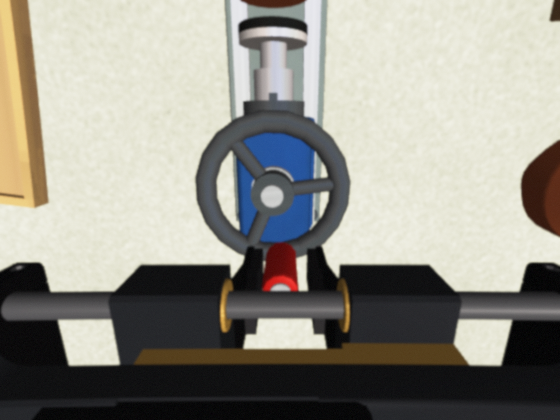

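```bash
python3 -m inch '[{"slide":[0.011,0,0],"angular":[0,0,0],"claw":-0.4},{"slide":[0.011,0,0],"angular":[0,0,0],"claw":-0.7},{"slide":[0.011,0,0],"angular":[0,0,0],"claw":-0.8},{"slide":[0.011,0,0],"angular":[0,0,0],"claw":-0.8}]'
python3 wind.py .15
```

```text
time: 18.35
position: [0.4384, -0.1681, 0.1426]
tool_rot: [-3.139, -0.065, 0.003]
ft_force: [0.1, 3.2, 1.2]
grip_width: 0.2
grip_force: 15.0
grasp [ 0.4384 -0.1681  0.1506] xaxis [ 0.999  0.041 -0.002] zaxis [-0.002  0.002 -1.   ] F [0.1 3.2 1.2] w 17.4 gf 15.0 q [ 0.84  0.03 -0.53  1.98  0.02  1.14 -1.23] t 18.35
angle deg -173.59864799562274 r 0.03695226773265446
0.15 [-0.005, -0.022]
0.3 [-0.002, -0.045]
0.45 [0.004, -0.067]
0.6 [0.013, -0.088]
0.75 [0.025, -0.107]
0.9 [0.04, -0.124]
1.05 [0.057, -0.139]
1.2 [0.077, -0.151]
1.35 [0.097, -0.16]
1.5 [0.119, -0.166]
```

```bash
python3 -m inch '[{"slide":[-0.003,-0.022,0],"angular":[0,0,0],"claw":-0.8},{"slide":[-0.001,-0.045,0],"angular":[0,0,0],"claw":-0.8},{"slide":[0.005,-0.067,0],"angular":[0,0,0],"claw":-0.8},{"slide":[0.014,-0.088,0],"angular":[0,0,0],"claw":-0.8},{"slide":[0.026,-0.107,0],"angular":[0,0,0],"claw":-0.8},{"slide":[0.041,-0.124,0],"angular":[0,0,0],"claw":-0.8},{"slide":[0.058,-0.139,0],"angular":[0,0,0],"claw":-0.8},{"slide":[0.077,-0.151,0],"angular":[0,0,0],"claw":-0.8},{"slide":[0.097,-0.16,0],"angular":[0,0,0],"claw":-0.8},{"slide":[0.119,-0.166,0],"angular":[0,0,0],"claw":-0.8}]' 25
python3 wind.py .1
cat > look.py <<'E'
from h import *
import sys
im=img('wrist',sys.argv[1]); P=cloud(im); Q=(P-O)@R.from_euler('z',YS).as_matrix();c=im['color'].reshape(-1,3).astype(int)
m=(c.sum(1)<160)&(Q[:,0]>-.135)&(Q[:,0]<-.05)&(abs(Q[:,1])<.025)&(Q[:,2]>.085)&(Q[:,2]<.118)
print('pad',np.round(np.percentile(Q[m],[2,50,98],axis=0),4).tolist()) if m.any() else 0
m=(c[:,0]>90)&(c[:,0]>1.6*c[:,2])&(abs(Q[:,1])<.022)&(Q[:,0]<-.04)&(Q[:,0]>-.1)&(Q[:,2]>.09); print('foot',m.sum(),np.percentile(Q[m,0],[.5,2]) if m.any() else '')
E
python3 look.py w10
```

```text
time: 19.35
position: [0.4657, -0.1243, 0.1425]
tool_rot: [-3.138, -0.065, 0.008]
ft_force: [-6.7, 0.7, 6.5]
grip_width: 0.199
grip_force: 25.0
grasp [ 0.4658 -0.1243  0.1505] xaxis [ 0.999  0.042 -0.005] zaxis [-0.005  0.003 -1.   ] F [-6.7  0.7  6.5] w 17.3 gf 25.0 q [ 0.78  0.07 -0.58  1.95  0.04  1.14 -1.35] t 19.35
angle deg 101.19865673586169 r 0.03929381418469973
0.1 [0.016, 0.003]
0.2 [0.031, 0.002]
0.3 [0.046, 0.003]
0.4 [0.061, 0.005]
0.5 [0.076, 0.009]
0.6 [0.09, 0.015]
0.7 [0.104, 0.021]
0.8 [0.117, 0.029]
0.9 [0.129, 0.039]
1.0 [0.14, 0.049]
pad [[-0.1337, -0.0136, 0.0929], [-0.073, 0.0158, 0.1038], [-0.0515, 0.0241, 0.1116]]
foot 3524 [-0.07226566 -0.07181197]
```

```bash
python3 -m inch '[{"slide":[0.01,0.002,0],"angular":[0,0,0],"claw":-0.8},{"slide":[0.025,0.002,0],"angular":[0,0,0],"claw":-0.8},{"slide":[0.04,0.003,0],"angular":[0,0,0],"claw":-0.8},{"slide":[0.055,0.006,0],"angular":[0,0,0],"claw":-0.8},{"slide":[0.055,0.006,0],"angular":[0,0,0],"claw":-0.8},{"slide":[0.055,0.006,0],"angular":[0,0,0],"claw":-0.8}]'
python3 wind.py .1
python3 look.py w11
```

```text
time: 20.0
position: [0.4806, -0.1233, 0.1426]
tool_rot: [-3.135, -0.067, 0.004]
ft_force: [-2.0, 5.8, 4.8]
grip_width: 0.195
grip_force: 25.0
grasp [ 0.4806 -0.1234  0.1506] xaxis [ 0.999  0.043 -0.002] zaxis [-0.002  0.005 -1.   ] F [-2.   5.8  4.8] w 16.9 gf 25.0 q [ 0.77  0.1  -0.59  1.92  0.06  1.14 -1.37] t 20.0
angle deg 79.45583616724646 r 0.0395665354256129
0.1 [0.014, 0.01]
0.2 [0.028, 0.015]
0.3 [0.042, 0.021]
0.4 [0.055, 0.029]
0.5 [0.067, 0.038]
0.6 [0.078, 0.048]
0.7 [0.088, 0.059]
0.8 [0.097, 0.072]
0.9 [0.105, 0.085]
1.0 [0.112, 0.099]
pad [[-0.1339, -0.0144, 0.0912], [-0.0696, 0.0136, 0.1037], [-0.0506, 0.0208, 0.1119]]
foot 3663 [-0.06764189 -0.06718409]
```

```bash
python3 -m inch '[{"slide":[0.014,0.004,0],"angular":[0,0,0],"claw":-0.8},{"slide":[0.028,0.009,0],"angular":[0,0,0],"claw":-0.8},{"slide":[0.035,0.013,0],"angular":[0,0,0],"claw":-0.8},{"slide":[0.035,0.013,0],"angular":[0,0,0],"claw":-0.8},{"slide":[0.035,0.013,0],"angular":[0,0,0],"claw":-0.8}]'
python3 wind.py .1
python3 look.py w12
```

```text
time: 20.55
position: [0.4896, -0.1256, 0.1426]
tool_rot: [-3.135, -0.068, 0.003]
ft_force: [-2.6, 6.1, 4.6]
grip_width: 0.196
grip_force: 25.0
grasp [ 0.4896 -0.1257  0.1506] xaxis [ 0.999  0.043 -0.002] zaxis [-0.002  0.006 -1.   ] F [-2.6  6.1  4.6] w 17.0 gf 25.0 q [ 0.76  0.12 -0.59  1.9   0.07  1.15 -1.38] t 20.55
angle deg 65.99260644881434 r 0.039651640474627804
0.1 [0.011, 0.013]
0.2 [0.024, 0.021]
0.3 [0.035, 0.031]
0.4 [0.046, 0.041]
0.5 [0.056, 0.053]
0.6 [0.065, 0.065]
0.7 [0.072, 0.079]
0.8 [0.078, 0.093]
0.9 [0.082, 0.107]
1.0 [0.085, 0.122]
pad [[-0.134, -0.015, 0.0904], [-0.0687, 0.0129, 0.104], [-0.0507, 0.0203, 0.1117]]
foot 3172 [-0.06617304 -0.0657673 ]
```

```bash
python3 -m inch '[{"slide":[0.006,0.004,0],"angular":[0,0,0],"claw":-0.8},{"slide":[0.011,0.009,0],"angular":[0,0,0],"claw":-0.8},{"slide":[0.011,0.009,0],"angular":[0,0,0],"claw":-0.8},{"slide":[0.011,0.009,0],"angular":[0,0,0],"claw":-0.8}]'
python3 wind.py .1 | head -2
python3 look.py w13
```

```text
time: 21.0
position: [0.4925, -0.127, 0.1426]
tool_rot: [-3.134, -0.069, 0.003]
ft_force: [-4.1, 7.0, 5.4]
grip_width: 0.199
grip_force: 25.0
grasp [ 0.4925 -0.127   0.1506] xaxis [ 0.999  0.044 -0.002] zaxis [-0.002  0.007 -1.   ] F [-4.1  7.   5.4] w 17.3 gf 25.0 q [ 0.76  0.13 -0.59  1.89  0.07  1.15 -1.38] t 21.0
angle deg 61.37375174876306 r 0.039612241407845764
pad [[-0.1338, -0.0149, 0.0898], [-0.0688, 0.0124, 0.1044], [-0.0508, 0.0202, 0.1118]]
foot 3091 [-0.06601075 -0.06572796]
```

```bash
python3 -m inch '[{"slide":[0,0,0],"angular":[0,0,0],"claw":-0.5},{"slide":[0,0,0],"angular":[0,0,0],"claw":-0.2},{"slide":[0,0,0],"angular":[0,0,0],"claw":-0.1},{"slide":[0,0,-0.15],"angular":[0,0,0],"claw":-0.1},{"slide":[0,0,-0.35],"angular":[0,0,0],"claw":-0.1},{"slide":[0,0,-0.55],"angular":[0,0,0],"claw":-0.1},{"slide":[0,0,-0.55],"angular":[0,0,0],"claw":-0.1},{"slide":[0,0,-0.55],"angular":[0,0,0],"claw":-0.1}]'
python3 - <<'E'
from fl import *
im=img('wrist','w14'); P=cloud(im).reshape(420,560,3);c=im['color'].astype(int); flask(P,c)
E
python3 look.py w15
```

```text
time: 21.85
position: [0.4929, -0.1329, 0.281]
tool_rot: [3.14, 0.062, 0.001]
ft_force: [-0.2, 0.5, -0.0]
grip_width: 0.452
grip_force: 0.0
flask axis stand y,z [0.0006 0.0911] slopes [-0.003 -0.002] 3584
foot x [-0.06720295 -0.06709251]
pad [[-0.1341, -0.0146, 0.0962], [-0.0686, 0.0133, 0.1043], [-0.0508, 0.0195, 0.1117]]
foot 987 [-0.06684116 -0.06665633]Traceback (most recent call last):
  File "<stdin>", line 2, in <module>
  File "fl.py", line 14, in flask
    mo=(col<130)&(r<.023)&(r>.017)&(Q[:,0]>.05)&(Q[:,0]<.12); print('mouth x',np.percentile(Q[mo,0],[50,98,99.5]))
                                                                              ~~~~~~~~~~~~~^^^^^^^^^^^^^^^^^^^^^^
    return _quantile_unchecked(
        a, q, axis, out, overwrite_input, method, keepdims, weights)
    return _ureduce(a,
                    func=_quantile_ureduce_func,
    ...<5 lines>...
                    overwrite_input=overwrite_input,
                    method=method)
    r = func(a, **kwargs)
    result = _quantile(arr,
                       quantiles=q,
    ...<2 lines>...
                       out=out,
                       weights=wgt)
    slices_having_nans = np.isnan(arr[-1, ...])
                                  ~~~^^^^^^^^^
IndexError: index -1 is out of bounds for axis 0 with size 0
```

View pics/w15.png

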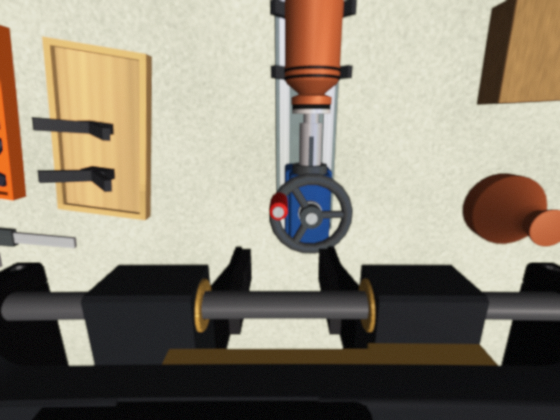

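```bash
python3 -m inch '[{"slide":[0.2,0.1,0],"angular":[0,0,0],"claw":0},{"slide":[0.4,0.15,0],"angular":[0,0,0],"claw":0},{"slide":[0.55,0.15,0],"angular":[0,0,0],"claw":0},{"slide":[0.55,0.15,0],"angular":[0,0,0],"claw":0},{"slide":[0.55,0.15,0],"angular":[0,0,0],"claw":0},{"slide":[0.55,0.15,0],"angular":[0,0,0],"claw":0}]' | head -2
python3 - <<'E'
from fl import *
im=img('wrist','w16'); P=cloud(im).reshape(420,560,3);c=im['color'].astype(int); flask(P,c)
im=img('top','t2'); 
for q in ['crank_grip','pad','flask']:
    r=ctrl.outline_of(q,'top'); W=cloud(im).reshape(420,560,3)
    if r:
        Q=(W[r[0]['mask']]-O)@R.from_euler('z',YS).as_matrix(); print(q,r[0]['confidence'],np.nanmedian(Q,0).round(4),np.nanpercentile(Q,[3,97],axis=0).round(4).tolist())
a=cv2.imread('pics/w16.png'); cv2.imwrite('pics/w16c.png',cv2.resize(a[0:300,150:420],(540,600)))
E
```

```text
time: 22.55
position: [0.6299, -0.1639, 0.2789]
flask axis stand y,z [0.0004 0.0911] slopes [ 0. -0.] 2622
foot x [-0.0677832 -0.0671981]
mouth x [0.09696519 0.10719022 0.10748126]
24 7 [-5.7  1.2  8.6] y mean mm 0.5
28 15 [-5.3 -3.   5.4] y mean mm -1.0
32 61 [-3.   3.   9.9] y mean mm 1.7
36 161 [-2.8  2.7  8.8] y mean mm 1.8
40 55 [-1.4  2.5  6.3] y mean mm 1.7
pad 0.61 [-0.0744  0.0035  0.1043] [[-0.0831, -0.0149, 0.0652], [-0.0678, 0.0194, 0.1141]]
flask 0.65 [-0.0348  0.0051  0.1105] [[-0.0643, -0.018, 0.0952], [0.0997, 0.0258, 0.1214]]
```

View pics/w16c.png

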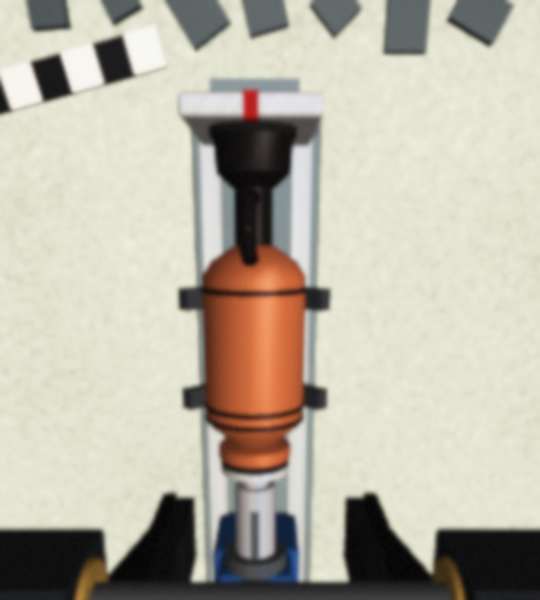

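```bash
python3 -c "
from bench import ctrl
print(ctrl.close_job())"
```

```text
the job is handed in; nothing more can be done
None
```

The job is handed in at about 23 s. The last pictures show the flask in both V-rests with its mouth against the plate and its handle up at the mark (tip about 2 mm off). The pad bears on the foot at an estimated 8 N, worked out from the wheel angle rather than measured, and the robot is clear; no verdict came back.

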